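# Plug in the probe and tip the specimen tote

### The job

Get the test cell ready for loading: plug the probe from the white stand fully home in the open terminal of the black cell and let go of it. Then tip up the grey tote by its grip tab so that all four steel discs slide into the corner opposite the tab, and finish while still holding it tipped and steady, at most its low side resting on the bench and leaning on nothing else. Do not spill the discs, and leave the bottle, beaker and spatula alone.

Things in the scene. Friction and masses are not known exactly. Their poses are not given: they have to be found in the camera images.
- probe_grip (a point): Middle of the black round handle of the probe standing in the white stand, z up. Handle 16 mm across, 38 mm tall (19 mm each way from here), a 20 mm collar 4 mm high at its foot. Below the collar a steel shank 8 mm across, 36 mm long, chamfered; its end is 55 mm below this point. 40 g. At the start the collar rests on the stand's top: raise it 40 mm to draw it out.
- probe_tip (a point): End of the probe's steel shank, on its axis, 55 mm below the middle of the handle; z axis along the probe towards the handle.
- stand: Fixed white plastic block, 55 x 55 mm, 45 mm tall, that holds the probe at the start in an opening in the middle of its top; origin in the middle of its underside, on the bench.
- cell: Test cell: fixed black block 100 (its x) by 130 mm (its y), 55 mm tall, on a dark steel foot plate 130 x 160 x 12 mm. Origin in the middle of its underside, on the bench. Two low posts, 14 mm high, stand on its top at y = -35 mm, x = -25 and 25 mm; the open terminal is on the other half, at x = 0, y = +35 mm.
- cell_hole0 (a point): Centre of the mouth of the cell's open terminal, level with the block's top (55 mm above the bench). The opening, ringed with steel, is 11 mm across with a 1.5 mm chamfer, 42 mm deep, straight down. When the probe is fully home its collar rests on the block's top and the shank's end is 36 mm below this point.
- tote: Grey plastic open tote, loose: 158 x 158 mm outside (170 mm over the rim), 45 mm tall, walls and floor 4 mm thick, about 0.32 kg. Origin in the middle of its underside; x, y along its sides, z up. An upright grip tab stands outside its -x, +y corner. Its opposite bottom corner, 112 mm from the centre along the diagonal, can stay on the bench as a pivot while the tab is raised.
- tote_tab (a point): Grip point on the tab: an upright plate 12 mm thick in line with the tote's diagonal, 108 to 154 mm from the tote's centre, top 85 mm above the underside. This point is 132 mm from the centre along the diagonal, 60 mm up. Axes parallel to the tote's. Pinch from above across the 12 mm, at right angles to the diagonal. The discs slide once the tote is tipped 0.45 to 0.55 rad.
- tote_low_corner (a point): Inside corner of the tote opposite the tab (its +x, -y corner, 75 mm from the middle along each side), 10 mm above the tote's underside, which is half a disc's height above the inner floor. The discs are to gather here.
- disc0_center (a point): Centre of one of four equal loose polished steel discs, 18 mm across, 12 mm tall, 24 g, lying flat on the tote's inner floor and sliding easily on it.
- disc1_center (a point): Centre of one of four equal loose polished steel discs, 18 mm across, 12 mm tall, 24 g, lying flat on the tote's inner floor and sliding easily on it.
- disc2_center (a point): Centre of one of four equal loose polished steel discs, 18 mm across, 12 mm tall, 24 g, lying flat on the tote's inner floor and sliding easily on it.
- disc3_center (a point): Centre of one of four equal loose polished steel discs, 18 mm across, 12 mm tall, 24 g, lying flat on the tote's inner floor and sliding easily on it.
- bottle: white plastic bottle, 68 mm across, 170 mm tall; origin under its base. Bystander, leave it alone.
- beaker: clear glass beaker, 70 mm across, 85 mm tall; origin under its base. Bystander, leave it alone.
- spatula: thin double-ended steel laboratory spatula, 185 mm long, lying on the bench; origin under its middle. Bystander, leave it alone.
Not all that is in view belongs to the job. Of the things shaped like the part that bears probe_grip, the black one is meant. Of the things that look like the stand, the smaller one is meant.

How it is judged:
By the outcome, as a careful person would: the job done as asked, in the order asked, and still so for the second after the job is handed in, while the arm keeps its last pose, push and grip.
It also fails if it takes over 54 s, if anything falls off the work surface, if the arm or the gripper's body presses on something with over 40 N, if the wrist force passes 120 N, or if a joint passes its speed limit or range.

### The arm

A 6-joint arm with a two-finger parallel gripper is mounted at the origin on the work surface. World frame = base frame: x ahead of the robot, y to its left, z up, the work surface at z = 0. Lengths are in m, angles in rad, forces in N, time in s.
With the tool pointing down it reaches from about 0.35 to 0.975 m from the base axis. Payload 4.9 kg.
Tool frame: the origin (TCP) lies at the very end of the fingers, on their centre line; the grasp point (between the pads) lies 19 mm behind it; z points along the fingers, y is the direction in which the jaws open and shut (so a half turn about z gives the same grasp; the last joint's range is limited). The gripper opens to 85 mm and grips with 20 to 120 N. Pads are 22 mm wide; open, the fingers measure 114 mm over their backs; the gripper's body (76 mm by 85 mm) begins 54 mm behind the grasp point. The pads swing forward as they close: fully open they stand 13 mm farther back than shut.
Start: joints at [-1.464, 0.053, 1.613, -0, 1.476, -0.119], TCP at [0.14, -0.609, 0.231] pointing down, gripper open.
Joint ranges: [-3.01, 3.01], [-1.01, 2.22], [0.06, 2.58], [-1.02, 4.17], [0.09, 2.62], [-3.14, 3.14]. Speed limits (rad/s): [2.57, 2.57, 3.14, 3.14, 3.14, 3.14].

### API

Orientations are given as a rotation vector (axis times angle).
In Python, from station import ctrl gives the robot as it stands.
- The arm moves only by the tool apply_moves, never from a script. Its argument "deltas" is a list of rows, each a list of 5 numbers: the shift along the tool's x, y, z in m, then the turn about the tool's z in rad, then the gripper's target within -1 to 1 (fully open at 1, half-way at 0, shut at -1). A call has exactly 8 rows; each row shifts and turns the pose as measured when the row begins, along the tool's axes as they then stand; what a row does not reach is not made up. A row lasts 1/8 s, in which the tool goes at most 62.5 mm and 10.7 degrees, less where a joint would pass 70% of its speed; a pose out of reach is approached as far as the arm can. A call with a gripper value outside its range is refused whole. The fingers move at their own pace and stop on an object; "grip_force" is the grip in N (left out, the last holds). Time passes only in rows, so rows that do not move let the fingers close, or fill a call up. It gives the time, the measured TCP pose, the force and the opening at its end, in the units of the state.
- ctrl.get_obs(): the state, without advancing time (a new reading comes with each control period).
- ctrl.get_image(name): name is "side" or "top" or "wrist"; returns a dict with "img" (480x640x3 uint8, red, green, blue), "range_z" (480x640 float32, m along the optical axis (not along the pixel's ray), 0 where there is no reading), "mtx" (3x3 intrinsics, pixels), "eye" and "attitude" of the camera in the world; the wrist camera has in their place "mount" (4x4, takes a point from camera to tool coordinates, whose origin is the TCP and whose axes are the flange's). Camera axes: x right, y down, z forward; pixel columns grow to the right and rows downward; lengths in m; the calibration is good to about 2 mm. The wrist camera is an equidistant fisheye: a pixel r from the principal point sees the ray r / f radians off the axis. A picture is of the moment at which its call begins: read the wrist's pose just before it.
- ctrl.finish_job(): hands the job in, once; it reports no verdict.
Trained networks look in a picture, given as the dict that the camera call returned (one of the last four; its "shot" number tells which), for a name from the list of things; names that differ only in an ending like _2 or _b are one class to them, and where a whole thing is asked for, a point or a joint stands for the part that bears it (a point fixed in the world has none). Each returns a list of dicts, best first, with "confidence" (0 to 1); they miss things now and then, are a little off and sometimes report something else, mostly with a low value. They report only what shows in the picture. A call takes as long as a camera call. They do not tell look-alikes from the thing itself.
- ctrl.search_frame(picture, target): "extent" ([left, top, width, height] in pixels, round what is visible of it).
- ctrl.spot_point(picture, target): "uv" ([column, row] in pixels: a listed point, or the origin of a listed thing).
The state is a dict: "t": time; "q": joint angles; "dq": joint speeds; "effort": joint torques, N m; "tool_pos": TCP position; "tool_rot": TCP orientation; "contact_force": force on the tool from outside, world axes, zero at the start; "wrist_torque": the same for the moment, N m; "opening": finger opening in m.
Only numpy, scipy, OpenCV 4.12 (cv2) and the standard library are available. Lean on these libraries where they do the work, as an engineer would, in place of code of your own. Each camera call takes 0.05 s, during which the arm holds its last target.

## Working session

There is one attempt and no reset: what is moved stays moved. The work goes in short steps, Python scripts to look and compute and a tool call to move; the robot and the scene stay as the last step left them, time stands still between calls to the robot, and variables do not carry over. Pictures are saved under pics/ and viewed, and the job is handed in when it is done.

Besides the shell and the picture viewer there is one more tool, called after ">>>" as name([rows], argument=value, ...), one row to a line, values as JSON. apply_moves: Moves the arm, as the interface text tells. Its arguments: {"type":"object","properties":{"deltas":{"type":"array"},"grip_force":{"type":"number"}},"required":["deltas"]}

```bash
ls; mkdir -p pics
cat > h.py <<'E'
from station import ctrl
import numpy as np, cv2
from scipy.spatial.transform import Rotation as R
def save(p,n): cv2.imwrite('pics/'+n+'.png', p['img'][:,:,::-1])
def campose(p,obs=None):
    if 'mount' in p:
        T=np.eye(4);T[:3,:3]=R.from_rotvec(obs['tool_rot']).as_matrix();T[:3,3]=obs['tool_pos']
        M=T@np.array(p['mount']); return M[:3,:3],M[:3,3]
    a=np.array(p['attitude']); 
    A=a if a.shape==(3,3) else R.from_rotvec(a).as_matrix()
    return A,np.array(p['eye'])
def ray(p,uv,obs=None):
    K=np.array(p['mtx']);x=(uv[0]-K[0,2])/K[0,0];y=(uv[1]-K[1,2])/K[1,1]
    if 'mount' in p:
        r=np.hypot(x,y);s=np.sin(r)/r if r>1e-9 else 1
        d=np.array([x*s,y*s,np.cos(r)])
    else: d=np.array([x,y,1.])
    return d
def atz(p,uv,z,obs=None):
    A,e=campose(p,obs);d=A@ray(p,uv,obs);return e+d*(z-e[2])/d[2]
def atdepth(p,uv,obs=None):
    A,e=campose(p,obs);d=ray(p,uv,obs);u,v=int(round(uv[0])),int(round(uv[1]))
    z=float(p['range_z'][v,u]);return e+A@(d/d[2]*z)
def proj(p,X,obs=None):
    A,e=campose(p,obs);c=A.T@(np.array(X)-e);K=np.array(p['mtx'])
    if 'mount' in p:
        th=np.arctan2(np.hypot(c[0],c[1]),c[2]);ph=np.arctan2(c[1],c[0]);x,y=th*np.cos(ph),th*np.sin(ph)
    else: x,y=c[0]/c[2],c[1]/c[2]
    return np.array([K[0,0]*x+K[0,2],K[1,1]*y+K[1,2]])
E
python3 - <<'E'
from h import *
np.set_printoptions(precision=4,suppress=True)
names=['probe_grip','probe_tip','stand','cell','cell_hole0','tote','tote_tab','tote_low_corner','disc0_center','bottle','beaker','spatula']
zs=dict(probe_grip=.064+.004,probe_tip=.009,stand=0,cell=0,cell_hole0=.055,tote=0,tote_tab=.06,tote_low_corner=.01,disc0_center=.01,bottle=0,beaker=0,spatula=0)
for c in ['top','side','wrist']:
    o=ctrl.get_obs();p=ctrl.get_image(c);save(p,c+'0')
    print(c,[ (k,np.array(v).tolist()) for k,v in p.items() if k not in('img','range_z')])
    for n in names:
        for d in ctrl.spot_point(p,n)[:5]:
            if d['confidence']>.2: print(n,round(d['confidence'],2),np.round(d['uv'],1),atz(p,d['uv'],zs[n],o))
print(o)
E
```

```text
pics
top [('mtx', [[610.7988256436214, 0.0, 315.7554604494735], [0.0, 610.7988256436214, 246.39011841126677], [0.0, 0.0, 1.0]]), ('eye', [0.47325658703044765, -0.002463136163227657, 1.2356357038852819]), ('attitude', [-2.186700695402887, 2.1664905850344707, -0.08722227927043874]), ('shot', 1)]
probe_grip 0.66 [363.5 251.8] [ 0.562 -0.089  0.068]
probe_grip 0.64 [351.9 297.3] [ 0.4749 -0.0672  0.068 ]
probe_tip 0.27 [348.7 297.1] [ 0.4753 -0.0641  0.009 ]
probe_tip 0.22 [444.9 355.3] [ 0.362  -0.2555  0.009 ]
stand 0.62 [352.  298.3] [ 0.473  -0.0712  0.    ]
cell 0.69 [446.1 247.4] [ 0.5776 -0.2615  0.    ]
cell_hole0 0.75 [434.5 243.9] [ 0.5796 -0.2276  0.055 ]
tote 0.6 [203.9 235.7] [0.597  0.2306 0.    ]
tote 0.59 [130.5 247.8] [0.571  0.3792 0.    ]
tote 0.25 [349.5 299. ] [ 0.4715 -0.0661  0.    ]
tote_tab 0.65 [131.1 250.3] [0.5614 0.3594 0.06  ]
tote_low_corner 0.89 [254.4 225.7] [0.6172 0.1272 0.01  ]
tote_low_corner 0.3 [447.9 251.9] [ 0.5677 -0.263   0.01  ]
disc0_center 0.6 [195.2 258.9] [0.549  0.2451 0.01  ]
bottle 0.72 [366.2 157.1] [ 0.7623 -0.0991  0.    ]
bottle 0.72
[... 1797 characters left out ...]
 0.06988772100140103], [0.9999999493138789, -0.00022294074299585915, 0.00022730961739898174, 2.1323250189886345e-05], [-0.0002797547084513652, -0.2743701439431987, 0.9616241187958467, -0.14157939435510805], [0.0, 0.0, 0.0, 1.0]]), ('shot', 3)]
{'t': 1.3, 'q': array([-1.464 ,  0.0527,  1.6129,  0.    ,  1.476 , -0.119 ]), 'dq': array([ 0.0005, -0.0003,  0.0018,  0.0031,  0.0003,  0.    ]), 'effort': array([ -0.0005, -39.3675, -37.0457,  -0.0001,   0.0005,   0.    ]), 'tool_pos': array([ 0.1399, -0.6091,  0.2313]), 'tool_rot': array([3.1216, 0.3538, 0.    ]), 'contact_force': array([ 0.4596,  0.1063, -0.5014]), 'wrist_torque': array([-0.0084,  0.0084, -0.0357]), 'opening': 0.08545652645267916}
```

View pics/top0.png

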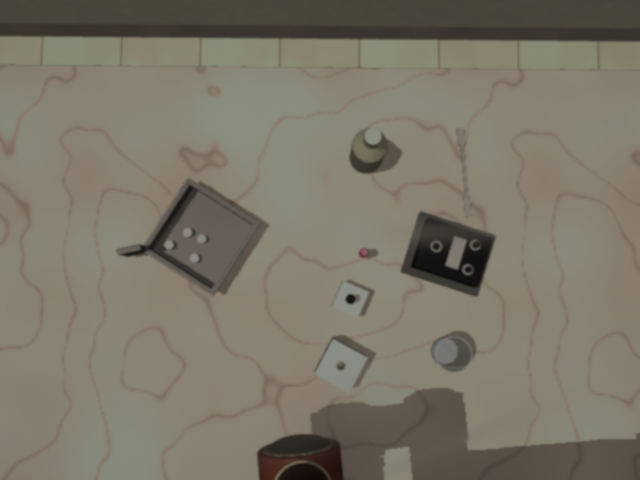

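View pics/side0.png

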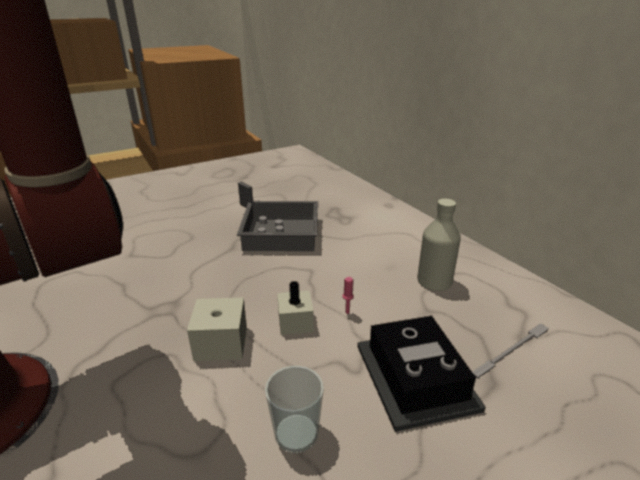

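```bash
cat > plan.py <<'E'
from h import *
def wrap(a): return (a+np.pi)%(2*np.pi)-np.pi
def rows(target,jaw=None,n=8,g=1.0,obs=None,ret=False):
    o=obs or ctrl.get_obs(); M=R.from_rotvec(o['tool_rot']).as_matrix()
    yaw=np.arctan2(M[1,0],M[0,0]); ty=yaw if jaw is None else jaw+np.pi/2
    dy=(ty-yaw+np.pi/2)%np.pi-np.pi/2
    D=np.array(target)-o['tool_pos']
    print('pos',np.round(o['tool_pos'],4),'jaw',round(yaw-np.pi/2,4),'D',np.round(D,4),'dyaw',round(dy,3),'per row',round(np.linalg.norm(D)/n,4))
    for i in range(n):
        a=yaw+dy*i/n
        c,s=np.cos(a),np.sin(a); d=D/n
        print([round(c*d[0]+s*d[1],4),round(s*d[0]-c*d[1],4),round(-d[2],4),round(-dy/n,3),g])
E
python3 -c "
from plan import *
rows([.472,-.070,.2],-.28,16)"
```

```text
pos [ 0.1399 -0.6091  0.2313] jaw -1.345 D [ 0.3321  0.5391 -0.0313] dyaw 1.065 per row 0.0396
[np.float64(0.0278), np.float64(-0.0282), np.float64(0.002), np.float64(-0.067), 1.0]
[np.float64(0.0296), np.float64(-0.0263), np.float64(0.002), np.float64(-0.067), 1.0]
[np.float64(0.0313), np.float64(-0.0243), np.float64(0.002), np.float64(-0.067), 1.0]
[np.float64(0.0328), np.float64(-0.0221), np.float64(0.002), np.float64(-0.067), 1.0]
[np.float64(0.0342), np.float64(-0.0199), np.float64(0.002), np.float64(-0.067), 1.0]
[np.float64(0.0355), np.float64(-0.0176), np.float64(0.002), np.float64(-0.067), 1.0]
[np.float64(0.0365), np.float64(-0.0152), np.float64(0.002), np.float64(-0.067), 1.0]
[np.float64(0.0375), np.float64(-0.0127), np.float64(0.002), np.float64(-0.067), 1.0]
[np.float64(0.0382), np.float64(-0.0102), np.float64(0.002), np.float64(-0.067), 1.0]
[np.float64(0.0388), np.float64(-0.0076), np.float64(0.002), np.float64(-0.067), 1.0]
[np.float64(0.0393), np.float64(-0.005), np.float64(0.002), np.float64(-0.067), 1.0]
[np.float64(0.0395), np.float64(-0.0024), np.float64(0.002), np.float64(-0.067), 1.0]
[np.float64(0.0396), np.float64(0.0002), np.float64(0.002), np.float64(-0.067), 1.0]
[np.float64(0.0395), np.float64(0.0029), np.float64(0.002), np.float64(-0.067), 1.0]
[np.float64(0.0392), np.float64(0.0055), np.float64(0.002), np.float64(-0.067), 1.0]
[np.float64(0.0387), np.float64(0.0081), np.float64(0.002), np.float64(-0.067), 1.0]
```

>>> apply_moves([
  [0.028, -0.028, 0.002, -0.067, 0.3],
  [0.03, -0.026, 0.002, -0.067, 0.3],
  [0.031, -0.024, 0.002, -0.067, 0.3],
  [0.033, -0.022, 0.002, -0.067, 0.3],
  [0.034, -0.02, 0.002, -0.067, 0.3],
  [0.036, -0.018, 0.002, -0.067, 0.3],
  [0.037, -0.015, 0.002, -0.067, 0.3],
  [0.038, -0.013, 0.002, -0.067, 0.3],
])

```text
t: 2.95
tool_pos: [0.3086, -0.3318, 0.2155]
tool_rot: [2.906, 1.185, 0.001]
contact_force: [0.9, -0.1, 0.6]
opening: 0.0556
```

```bash
python3 -c "
from plan import *
rows([.472,-.070,.2],-.28,8)"
```

```text
pos [ 0.3086 -0.3318  0.2155] jaw -0.7967 D [ 0.1634  0.2618 -0.0155] dyaw 0.517 per row 0.0386
[np.float64(0.0375), np.float64(-0.0091), np.float64(0.0019), np.float64(-0.065), 1.0]
[np.float64(0.038), np.float64(-0.0067), np.float64(0.0019), np.float64(-0.065), 1.0]
[np.float64(0.0383), np.float64(-0.0042), np.float64(0.0019), np.float64(-0.065), 1.0]
[np.float64(0.0385), np.float64(-0.0017), np.float64(0.0019), np.float64(-0.065), 1.0]
[np.float64(0.0386), np.float64(0.0008), np.float64(0.0019), np.float64(-0.065), 1.0]
[np.float64(0.0384), np.float64(0.0032), np.float64(0.0019), np.float64(-0.065), 1.0]
[np.float64(0.0382), np.float64(0.0057), np.float64(0.0019), np.float64(-0.065), 1.0]
[np.float64(0.0377), np.float64(0.0082), np.float64(0.0019), np.float64(-0.065), 1.0]
```

Tracking is essentially exact.

>>> apply_moves([
  [0.0375, -0.009, 0.002, -0.065, 0.2],
  [0.038, -0.0065, 0.002, -0.065, 0.2],
  [0.038, -0.004, 0.002, -0.065, 0.2],
  [0.0385, -0.0015, 0.002, -0.065, 0.2],
  [0.0385, 0.001, 0.002, -0.065, 0.2],
  [0.0385, 0.003, 0.002, -0.065, 0.2],
  [0.038, 0.0055, 0.002, -0.065, 0.2],
  [0.0375, 0.008, 0.002, -0.065, 0.2],
])

```text
t: 3.95
tool_pos: [0.4744, -0.0603, 0.2006]
tool_rot: [2.482, 1.91, 0.003]
contact_force: [0.3, -0.9, 0.1]
opening: 0.0508
```

Run:
```python
from h import *
np.set_printoptions(precision=4,suppress=True)
o=ctrl.get_obs();p=ctrl.get_image('wrist');save(p,'w1')
print(o['tool_pos'],o['tool_rot'],o['opening'])
for n,z in [('probe_grip',.068),('cell_hole0',.055)]:
    for d in ctrl.spot_point(p,n)[:3]: print(n,round(d['confidence'],2),np.round(d['uv'],1),atz(p,d['uv'],z,o),atdepth(p,d['uv'],o))
A,e=campose(p,o);print(e)
```

```text
[ 0.4744 -0.0603  0.2006] [2.4822 1.9097 0.0033] 0.05082589930768569
probe_grip 0.7 [322.  227.6] [ 0.4739 -0.0631  0.068 ] [ 0.4748 -0.0596  0.0814]
probe_grip 0.63 [434.  228.7] [ 0.5591 -0.0867  0.068 ] [ 0.5584 -0.0857  0.0707]
cell_hole0 0.61 [566.8 335.4] [ 0.698  -0.2501  0.055 ] [ 0.7354 -0.2969  0.0031]
[0.4914 0.008  0.3419]
```

View pics/w1.png

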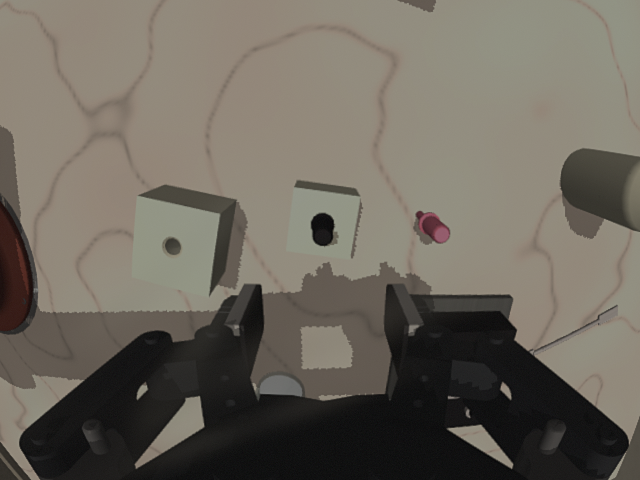

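```bash
cat >> h.py <<'E'
def cloud(p,obs=None):
    A,e=campose(p,obs);K=np.array(p['mtx']);H,W=p['range_z'].shape
    u,v=np.meshgrid(np.arange(W),np.arange(H));x=(u-K[0,2])/K[0,0];y=(v-K[1,2])/K[1,1]
    if 'mount' in p:
        r=np.hypot(x,y)+1e-9;t=np.where(r<1.4,np.tan(np.minimum(r,1.4)),np.nan)/r;x,y=x*t,y*t
    d=np.stack([x,y,np.ones_like(x)],-1)*p['range_z'][...,None]
    P=d@A.T+e; P[p['range_z']<=0]=np.nan; return P
E
python3 - <<'E'
from h import *
np.set_printoptions(precision=4,suppress=True)
o=ctrl.get_obs()
for c in ['wrist','top','side']:
    p=ctrl.get_image(c);P=cloud(p,o)
    if c=='top':save(p,'top1')
    m=(np.hypot(P[...,0]-.473,P[...,1]+.067)<.025)&(P[...,2]>.055)&(P[...,2]<.1)
    Q=P[m];print(c,m.sum())
    if len(Q): 
        print('mean',Q.mean(0),'min',Q.min(0),'max',Q.max(0))
        T=Q[Q[:,2]>Q[:,2].max()-.008];print('top',len(T),(T.min(0)+T.max(0))/2,T.mean(0), T.max(0)-T.min(0))
    # stand top
    m=(np.hypot(P[...,0]-.473,P[...,1]+.067)<.04)&(P[...,2]>.04)&(P[...,2]<.05);
    if m.sum()>20:
        (cx,cy),wh,a=cv2.minAreaRect((P[m][:,:2]*1000).astype(np.float32));print('stand',cx,cy,wh,a,np.median(P[m][:,2]))
    if c=='wrist':
        i=cv2.resize(p['img'][170:280,270:390],None,fx=5,fy=5,interpolation=cv2.INTER_NEAREST);cv2.imwrite('pics/w1z.png',i[:,:,::-1])
E
```

```text
wrist 488
mean [ 0.4738 -0.0638  0.0768] min [ 0.4658 -0.0738  0.055 ] max [ 0.4811 -0.0579  0.0838]
top 362 [ 0.4734 -0.066   0.0798] [ 0.4736 -0.0651  0.0811] [0.0152 0.0155 0.0079]
stand 473.4043884277344 -66.27143096923828 (56.043365478515625, 55.69321823120117) 66.19438934326172 0.043985848333805894
top 0
side 167
mean [ 0.4723 -0.0706  0.0717] min [ 0.4662 -0.0752  0.0552] max [ 0.482  -0.0609  0.0842]
top 67 [ 0.4739 -0.068   0.0803] [ 0.4731 -0.0691  0.081 ] [0.0154 0.0141 0.0079]
stand 473.95208740234375 -67.39716339111328 (59.568180084228516, 54.92161560058594) 67.30530548095703 0.04479266611129479
```

View pics/w1z.png

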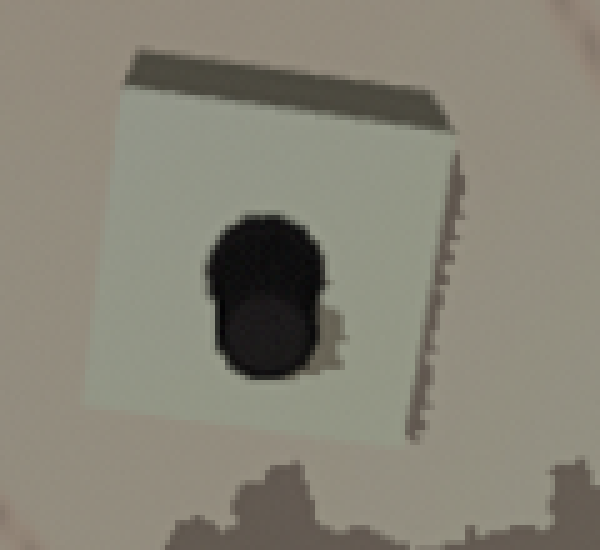

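```bash
python3 -c "
from plan import *
rows([.4735,-.0668,.054],None,4)"
```

```text
pos [ 0.4735 -0.0621  0.2005] jaw -0.2626 D [-0.     -0.0047 -0.1465] dyaw 0.0 per row 0.0366
[np.float64(-0.0011), np.float64(0.0003), np.float64(0.0366), np.float64(-0.0), 1.0]
[np.float64(-0.0011), np.float64(0.0003), np.float64(0.0366), np.float64(-0.0), 1.0]
[np.float64(-0.0011), np.float64(0.0003), np.float64(0.0366), np.float64(-0.0), 1.0]
[np.float64(-0.0011), np.float64(0.0003), np.float64(0.0366), np.float64(-0.0), 1.0]
```

>>> apply_moves([
  [-0.0045, 0.0015, 0.02, 0, 0.1],
  [0, 0, 0.042, 0, 0.1],
  [0, 0, 0.042, 0, 0.1],
  [0, 0, 0.034, 0, 0.1],
  [0, 0, 0.008, 0, 0.1],
  [0, 0, 0, 0, -1],
  [0, 0, 0, 0, -1],
  [0, 0, 0, 0, -1],
], grip_force=50)

```text
t: 5.25
tool_pos: [0.4734, -0.0745, 0.0564]
tool_rot: [2.496, 1.89, 0.001]
contact_force: [-0.8, 0.5, -0.7]
opening: 0.0142
```

Run:
```python
from plan import *
o=ctrl.get_obs();print(o['tool_pos'],o['contact_force'],o['opening'])
p=ctrl.get_image('wrist');save(p,'w2')
p=ctrl.get_image('side');i=cv2.resize(p['img'][240:440,200:480],None,fx=2.8,fy=2.8);cv2.imwrite('pics/s2.png',i[:,:,::-1])
```

```text
[ 0.47343051 -0.0744897   0.05644514] [-0.77925154  0.49319237 -0.70481356] 0.014221731272799923
```

View pics/w2.png

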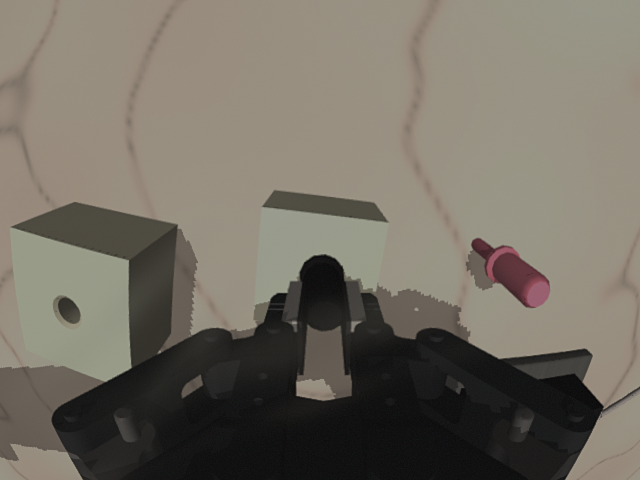

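View pics/s2.png

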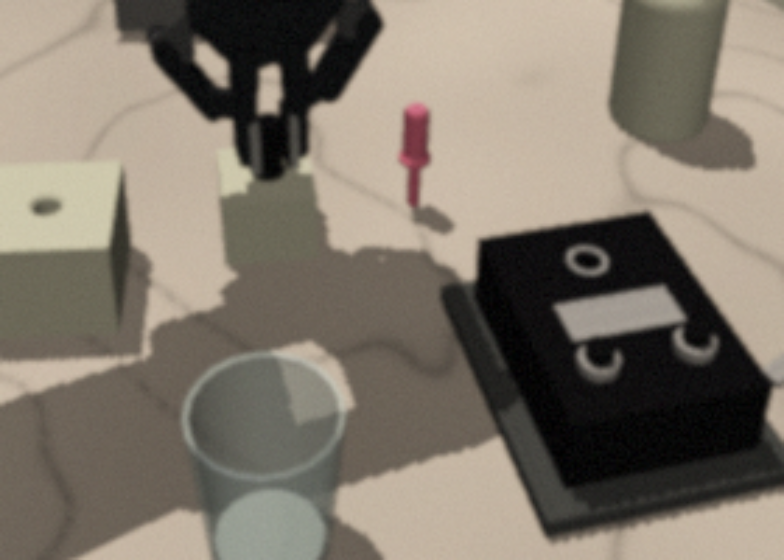

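>>> apply_moves([
  [0, 0, 0, 0, -0.3],
  [0, 0, 0, 0, -0.3],
  [0.006, -0.0015, 0.001, 0, -0.3],
  [0, 0, 0, 0, -0.3],
  [0, 0, 0, 0, -1],
  [0, 0, 0, 0, -1],
  [0, 0, 0, 0, -1],
  [0, 0, 0, 0, -1],
], grip_force=50)

```text
t: 6.35
tool_pos: [0.4755, -0.0684, 0.0583]
tool_rot: [2.493, 1.889, 0.004]
contact_force: [-1.1, 0.1, 1.9]
opening: 0.0144
```

Run:
```python
from plan import *
o=ctrl.get_obs();print(o['tool_pos'],o['contact_force'],o['opening'])
p=ctrl.get_image('wrist');save(p,'w3')
P=cloud(p,o);
m=(np.hypot(P[...,0]-.473,P[...,1]+.067)<.014)&(P[...,2]>.078)&(P[...,2]<.09)
v,u=np.where(m);print(m.sum(),u.min() if m.any() else 0)
```

```text
[ 0.47553405 -0.06841035  0.0583475 ] [-1.14549288  0.09661738  1.89784883] 0.014386908126925613
1650 280
```

View pics/w3.png

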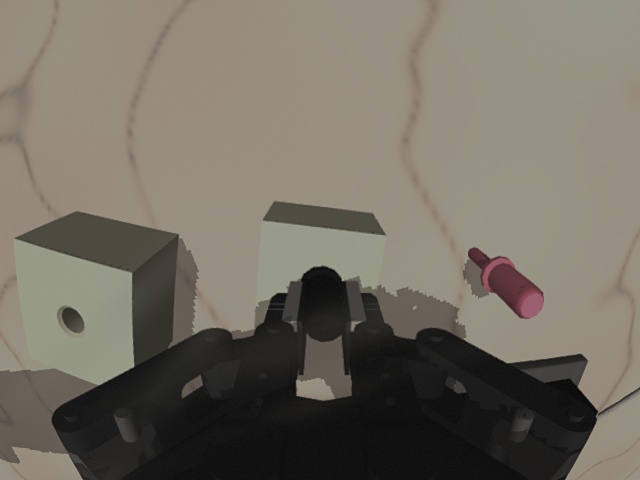

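>>> apply_moves([
  [0, 0, -0.01, 0, -1],
  [0, 0, -0.02, 0, -1],
  [0, 0, -0.02, 0, -1],
  [0, 0, -0.02, 0, -1],
  [0, 0, -0.025, 0, -1],
  [0, 0, -0.02, 0, -1],
  [0, 0, -0.01, 0, -1],
  [0, 0, 0, 0, -1],
], grip_force=50)

```text
t: 7.4
tool_pos: [0.4768, -0.0678, 0.1915]
tool_rot: [2.486, 1.883, 0.016]
contact_force: [0.7, 0.2, -0.1]
opening: 0.0146
```

Run:
```python
from plan import *
np.set_printoptions(precision=4,suppress=True)
o=ctrl.get_obs();print(o['tool_pos'],o['contact_force'],o['opening'])
for c in ['side','top']:
    p=ctrl.get_image(c);P=cloud(p)
    d=ctrl.spot_point(p,'cell_hole0');print(c,[(x['uv'],x['confidence'],atz(p,x['uv'],.055)) for x in d])
    m=(np.hypot(P[...,0]-.57,P[...,1]+.25)<.15)&(P[...,2]>.05)&(P[...,2]<.06)
    (cx,cy),wh,a=cv2.minAreaRect((P[m][:,:2]*1000).astype(np.float32));print('cell top',cx,cy,wh,a,np.median(P[m][:,2]))
    u,v=proj(p,[.577,-.231,.055]).astype(int)
    i=cv2.resize(p['img'][v-60:v+60,u-80:u+80],None,fx=5,fy=5,interpolation=cv2.INTER_CUBIC);cv2.imwrite('pics/h_%s.png'%c,i[:,:,::-1]);print(u-80,v-60)
    if c=='side': save(p,'s3')
```

```text
[ 0.4768 -0.0678  0.1915] [ 0.693   0.1504 -0.1308] 0.01457978667987435
side [([410.3, 337.8], 0.7, array([ 0.5722, -0.2405,  0.055 ])), ([278.8, 220.8], 0.2, array([0.5736, 0.191 , 0.055 ]))]
cell top 580.9456176757812 -221.81625366210938 (222.99911499023438, 102.78273010253906) 72.9936294555664 0.05471340042105724
328 272
top [([434.6, 247.4], 0.8, array([ 0.5728, -0.2277,  0.055 ]))]
cell top 565.0111083984375 -262.8160400390625 (131.12351989746094, 100.88715362548828) 72.37477111816406 0.055105348282200706
356 185
```

View pics/h_side.png

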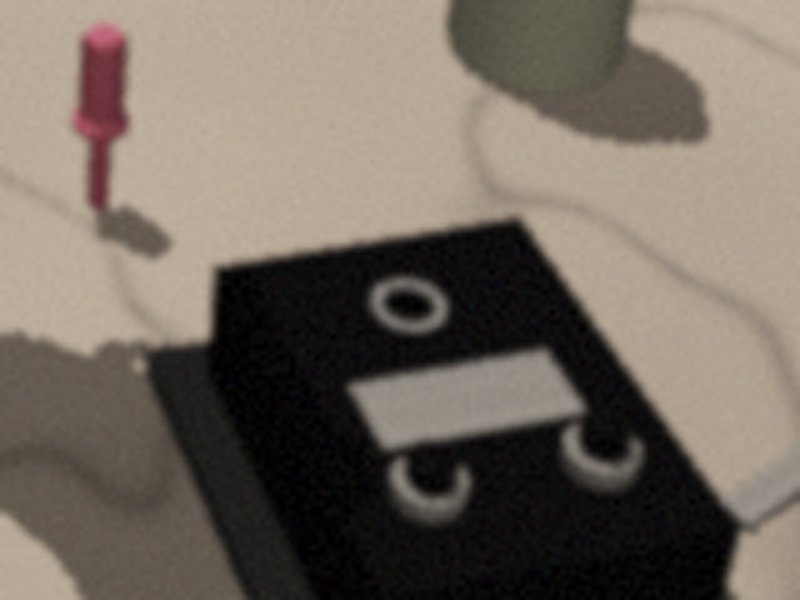

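View pics/h_top.png

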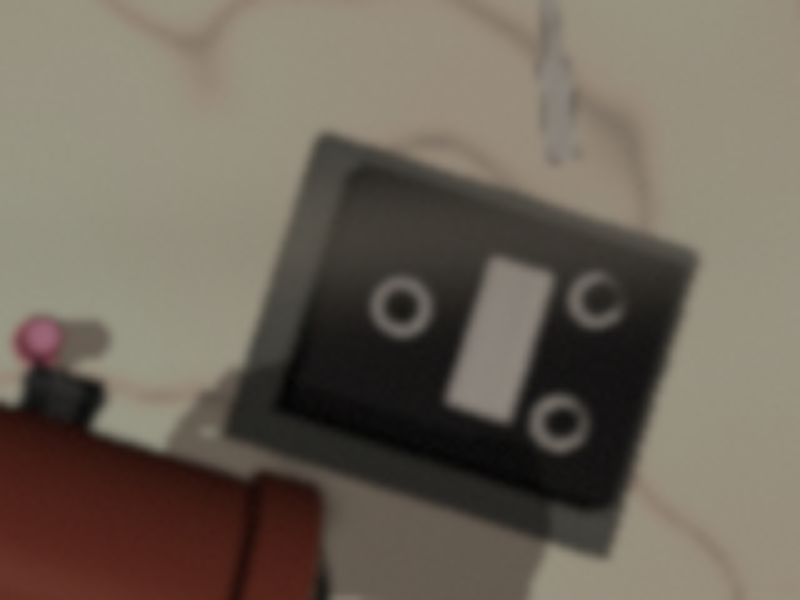

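View pics/s3.png

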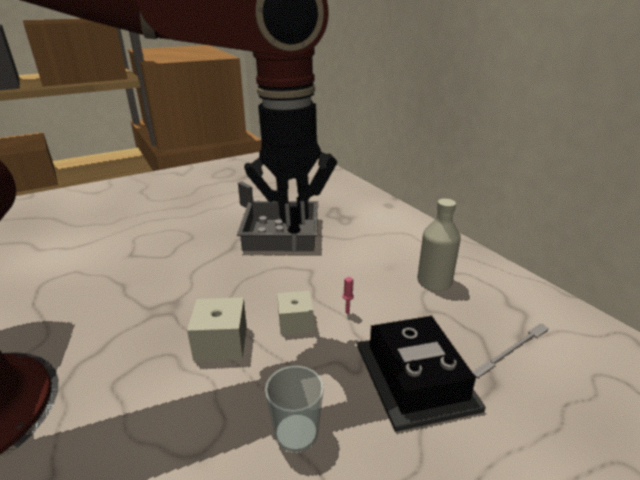

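Run:
```python
from plan import *
np.set_printoptions(precision=4,suppress=True)
p=ctrl.get_image('side');print(atz(p,(409.5,333),.055))
p=ctrl.get_image('top');print(atz(p,(436.3,246.3),.055))
rows([.576,-.230,.19],-.3,7)
```

```text
[ 0.578 -0.232  0.055]
[ 0.575 -0.231  0.055]
pos [ 0.4756 -0.0675  0.1893] jaw -0.2747 D [ 0.1004 -0.1625  0.0007] dyaw -0.025 per row 0.0273
[np.float64(-0.0185), np.float64(0.0201), np.float64(-0.0001), np.float64(0.004), 1.0]
[np.float64(-0.0184), np.float64(0.0202), np.float64(-0.0001), np.float64(0.004), 1.0]
[np.float64(-0.0183), np.float64(0.0202), np.float64(-0.0001), np.float64(0.004), 1.0]
[np.float64(-0.0182), np.float64(0.0203), np.float64(-0.0001), np.float64(0.004), 1.0]
[np.float64(-0.0182), np.float64(0.0204), np.float64(-0.0001), np.float64(0.004), 1.0]
[np.float64(-0.0181), np.float64(0.0204), np.float64(-0.0001), np.float64(0.004), 1.0]
[np.float64(-0.018), np.float64(0.0205), np.float64(-0.0001), np.float64(0.004), 1.0]
```

>>> apply_moves([
  [-0.013, 0.014, 0, 0, -1],
  [-0.02, 0.023, 0, 0, -1],
  [-0.025, 0.028, 0, 0, -1],
  [-0.025, 0.028, 0, 0, -1],
  [-0.02, 0.023, 0, 0, -1],
  [-0.012, 0.014, 0.01, 0, -1],
  [-0.006, 0.006, 0.01, 0, -1],
  [0, 0, 0.01, 0, -1],
], grip_force=50)

```text
t: 8.7
tool_pos: [0.5791, -0.2329, 0.1583]
tool_rot: [2.491, 1.883, 0.009]
contact_force: [0.8, 0.1, -0.8]
opening: 0.0143
```

```bash
python3 -c "
from plan import *
print(ctrl.get_obs()['opening'])
rows([.576,-.231,.12],None,4)"
```

```text
0.01427372934727013
pos [ 0.5791 -0.2329  0.1583] jaw -0.2765 D [-0.0031  0.0019 -0.0383] dyaw 0.0 per row 0.0096
[np.float64(0.0002), np.float64(-0.0009), np.float64(0.0096), np.float64(-0.0), 1.0]
[np.float64(0.0002), np.float64(-0.0009), np.float64(0.0096), np.float64(-0.0), 1.0]
[np.float64(0.0002), np.float64(-0.0009), np.float64(0.0096), np.float64(-0.0), 1.0]
[np.float64(0.0002), np.float64(-0.0009), np.float64(0.0096), np.float64(-0.0), 1.0]
```

>>> apply_moves([
  [0, -0.001, 0.01, 0, -1],
  [0, -0.001, 0.01, 0, -1],
  [0, -0.001, 0.009, 0, -1],
  [0, 0, 0.004, 0, -1],
  [0, 0, 0, 0, -1],
  [0, 0, 0, 0, -1],
  [0, 0, 0, 0, -1],
  [0, 0, 0, 0, -1],
], grip_force=50)

```text
t: 9.7
tool_pos: [0.5757, -0.2304, 0.1226]
tool_rot: [2.49, 1.886, 0.009]
contact_force: [-0.6, 0.6, -0.9]
opening: 0.0142
```

Run:
```python
from plan import *
np.set_printoptions(precision=4,suppress=True)
o=ctrl.get_obs();print(o['tool_pos'],o['tool_rot'],o['contact_force'],o['opening'])
p=ctrl.get_image('wrist');save(p,'w5')
i=cv2.resize(p['img'][220:360,230:410],None,fx=4,fy=4,interpolation=cv2.INTER_CUBIC);cv2.imwrite('pics/w5z.png',i[:,:,::-1])
for n in ['cell_hole0','probe_tip','probe_grip']: print(n,[(x['uv'],round(x['confidence'],2)) for x in ctrl.spot_point(p,n)[:3]])
print('hole pred',proj(p,[.576,-.231,.055],o), 'tip pred',proj(p,o['tool_pos']+[0,0,-.049],o))
p=ctrl.get_image('side')
i=cv2.resize(p['img'][240:400,310:510],None,fx=4,fy=4,interpolation=cv2.INTER_CUBIC);cv2.imwrite('pics/s5z.png',i[:,:,::-1])
for n in ['cell_hole0','probe_tip','probe_grip']: print(n,[(x['uv'],round(x['confidence'],2)) for x in ctrl.spot_point(p,n)[:3]])
print('hole pred',proj(p,[.576,-.231,.055],o), 'tip pred',proj(p,o['tool_pos']+[0,0,-.049],o))
```

```text
[ 0.5757 -0.2304  0.1226] [2.4898 1.8857 0.0087] [-0.6357  0.5729 -0.8508] 0.014198723482289047
cell_hole0 [([325.0, 249.1], 0.8)]
probe_tip [([250.8, 48.4], 0.94), ([317.6, 259.5], 0.71)]
probe_grip [([230.5, 29.7], 0.95), ([326.0, 304.9], 0.91)]
hole pred [321.7739 251.8112] tip pred [321.5125 262.018 ]
cell_hole0 [([410.5, 337.1], 0.78)]
probe_tip [([406.6, 321.7], 0.84), ([344.5, 313.0], 0.48), ([259.9, 217.2], 0.22)]
probe_grip [([412.7, 291.7], 0.72), ([351.2, 286.4], 0.5), ([261.2, 228.7], 0.18)]
hole pred [407.9973 333.0588] tip pred [408.8715 323.1271]
```

View pics/w5z.png

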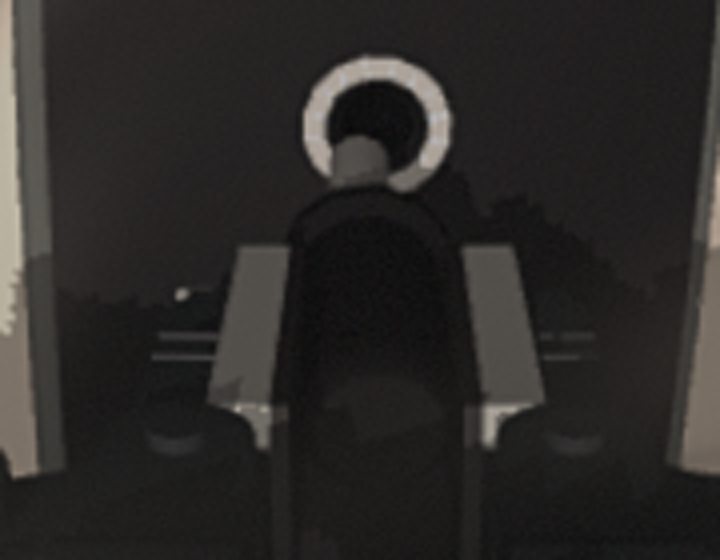

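View pics/s5z.png

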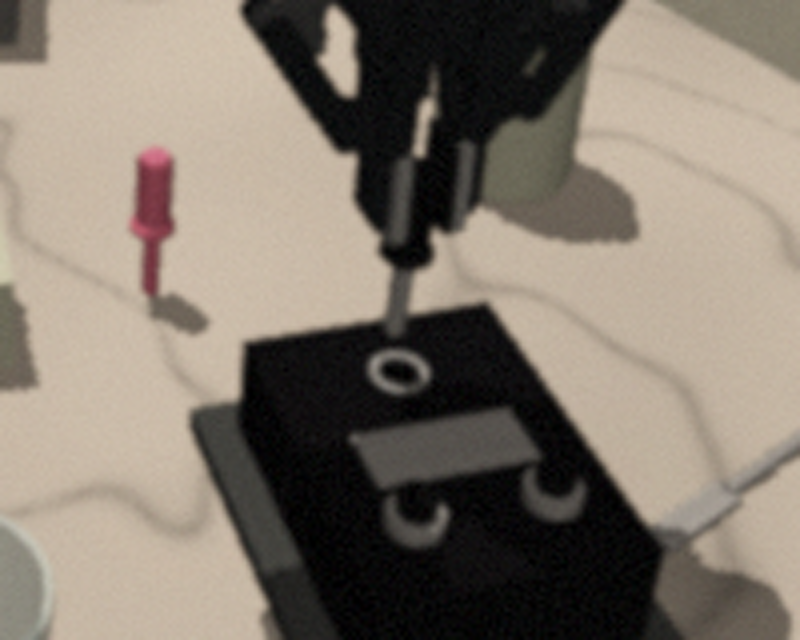

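```bash
cat > w.py <<'E'
from plan import *
np.set_printoptions(precision=4,suppress=True)
def look(tag):
    o=ctrl.get_obs();p=ctrl.get_image('wrist')
    i=cv2.resize(p['img'][220:360,230:410],None,fx=4,fy=4,interpolation=cv2.INTER_CUBIC);cv2.imwrite('pics/%s.png'%tag,i[:,:,::-1]);return o,p
E
python3 - <<'E'
from w import *
o=ctrl.get_obs();p=ctrl.get_image('wrist');g=p['img'][225:275,295:355].astype(float).mean(2)
i=cv2.resize(np.clip((p['img'][225:275,295:355].astype(float)-20)*2.,0,255).astype(np.uint8),None,fx=12,fy=12,interpolation=cv2.INTER_NEAREST);cv2.imwrite('pics/w6z.png',i[:,:,::-1])
v,u=np.where(g>110);print(len(u))
ring=None
pts=np.stack([u+295,v+225],1).astype(np.float32);print(cv2.fitEllipse(pts), pts.min(0),pts.max(0))
M=R.from_rotvec(o['tool_rot']).as_matrix()
hole=atz(p,(324.5,250.8),.055,o)
for t in [(319.5,258),(319.5,260)]:
    tip=atz(p,t,o['tool_pos'][2]-.049,o);print('tip',tip,'hole',hole,'d tool',M.T@(hole-tip))
P=cloud(p,o);print(P[256:266:2,319])
s=ctrl.get_image('side')
A,e=campose(s)
for nm,uv,z in[('tip',(408.7,322.4),o['tool_pos'][2]-.049),('hole',(409.7,332.7),.055)]:print(nm,atz(s,uv,z))
E
```

```text
362
((324.340576171875, 251.56387329101562), (30.432031631469727, 32.54165267944336), 82.60653686523438) [307. 235.] [342. 263.]
tip [ 0.5751 -0.2277  0.0731] hole [ 0.5775 -0.2305  0.055 ] d tool [-0.0019  0.0028  0.0182]
tip [ 0.5747 -0.2289  0.0731] hole [ 0.5775 -0.2305  0.055 ] d tool [-0.0007  0.0028  0.0182]
[[ 0.5756 -0.2247  0.0787]
 [ 0.5755 -0.2251  0.0804]
 [    nan     nan     nan]
 [ 0.5755 -0.2247  0.0876]
 [ 0.5755 -0.2249  0.0899]]
tip [ 0.577  -0.2287  0.0731]
hole [ 0.5787 -0.2317  0.055 ]
```

View pics/w6z.png

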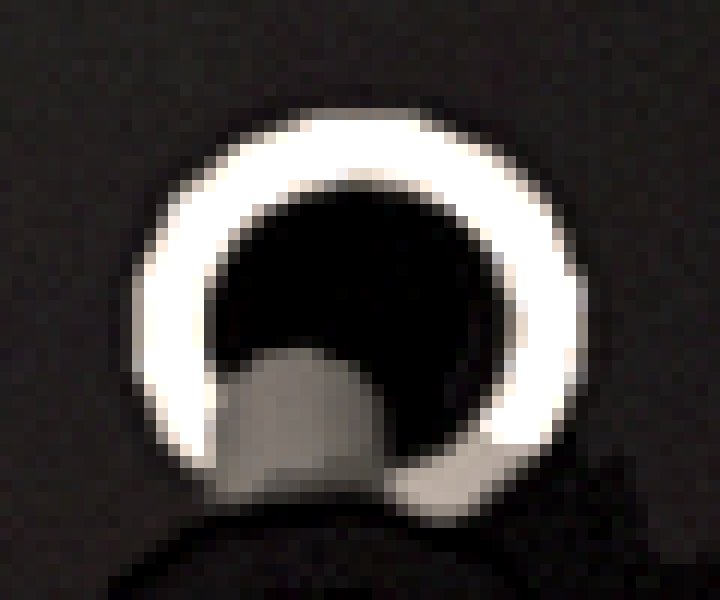

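>>> apply_moves([
  [-0.0015, 0.0026, 0.004, 0, -1],
  [0, 0, 0.004, 0, -1],
  [0, 0, 0.002, 0, -1],
  [0, 0, 0, 0, -1],
  [0, 0, 0, 0, -1],
  [0, 0, 0, 0, -1],
  [0, 0, 0, 0, -1],
  [0, 0, 0, 0, -1],
], grip_force=50)

```text
t: 11.2
tool_pos: [0.5778, -0.2327, 0.1113]
tool_rot: [2.491, 1.886, 0.008]
contact_force: [0.7, 0.1, 0.3]
opening: 0.0148
```

Run:
```python
from w import *
o=ctrl.get_obs();p=ctrl.get_image('wrist');print(o['tool_pos'])
i=cv2.resize(np.clip((p['img'][225:285,290:360].astype(float)-20)*2.,0,255).astype(np.uint8),None,fx=10,fy=10,interpolation=cv2.INTER_NEAREST);cv2.imwrite('pics/w7z.png',i[:,:,::-1])
s=ctrl.get_image('side')
i=cv2.resize(np.clip((s['img'][290:350,370:450].astype(float))*1.5,0,255).astype(np.uint8),None,fx=8,fy=8,interpolation=cv2.INTER_CUBIC);cv2.imwrite('pics/s7z.png',i[:,:,::-1])
```

```text
[ 0.5778 -0.2327  0.1113]
```

View pics/w7z.png

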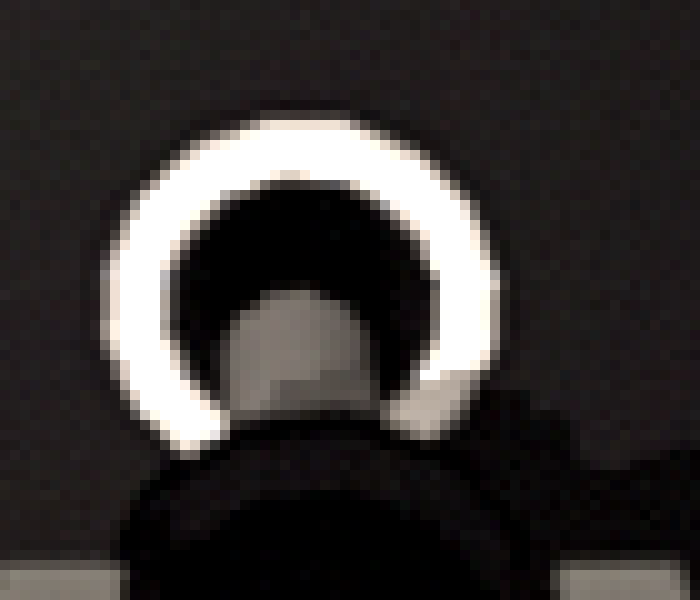

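View pics/s7z.png

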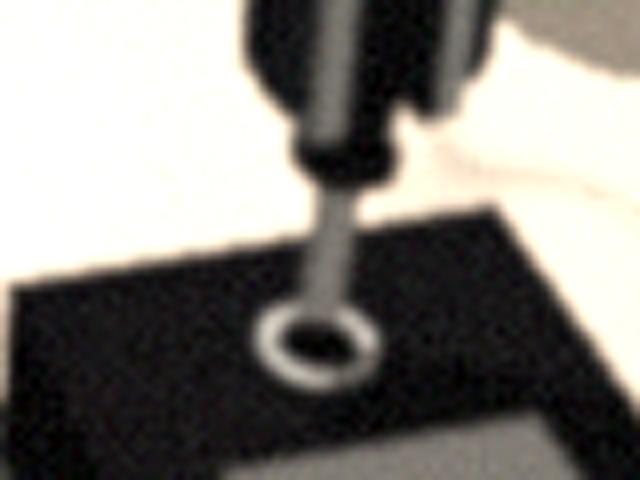

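Run:
```python
from w import *
o=ctrl.get_obs();p=ctrl.get_image('wrist')
M=R.from_rotvec(o['tool_rot']).as_matrix()
hole=atz(p,(320.3,255.2),.055,o)
zt=o['tool_pos'][2]-.049
for v in (260,261): 
    tip=atz(p,(320,v),zt,o);print(zt,tip,hole,M.T@(hole-tip))
s=ctrl.get_image('side')
th=atz(s,(370+320/8,290+342/8),.055)
tt=atz(s,(370+322/8,290+312/8),zt);print('side',tt,th,M.T@(th-tt))
```

```text
0.06230724393777305 [ 0.5773 -0.2313  0.0623] [ 0.5776 -0.2312  0.055 ] [0.0003 0.0001 0.0073]
0.06230724393777305 [ 0.5771 -0.2319  0.0623] [ 0.5776 -0.2312  0.055 ] [0.0008 0.0001 0.0073]
side [ 0.5786 -0.2319  0.0623] [ 0.579 -0.232  0.055] [0.0001 0.0003 0.0073]
```

>>> apply_moves([
  [0, 0, 0.003, 0, -1],
  [0, 0, 0.003, 0, -1],
  [0, 0, 0.003, 0, -1],
  [0, 0, 0.003, 0, -1],
  [0, 0, 0.002, 0, -1],
  [0, 0, 0, 0, -1],
  [0, 0, 0, 0, -1],
  [0, 0, 0, 0, -1],
], grip_force=50)

```text
t: 12.4
tool_pos: [0.5778, -0.2328, 0.0959]
tool_rot: [2.491, 1.887, 0.007]
contact_force: [-0.8, 0.3, -1.1]
opening: 0.0141
```

>>> apply_moves([
  [0, 0, 0.003, 0, -1],
  [0, 0, 0.004, 0, -1],
  [0, 0, 0.005, 0, -1],
  [0, 0, 0.005, 0, -1],
  [0, 0, 0.004, 0, -1],
  [0, 0, 0.003, 0, -1],
  [0, 0, 0.001, 0, -1],
  [0, 0, 0, 0, -1],
], grip_force=50)

```text
t: 13.4
tool_pos: [0.5781, -0.2329, 0.0688]
tool_rot: [2.491, 1.887, 0.007]
contact_force: [-0.3, -0.0, -0.5]
opening: 0.0143
```

Run:
```python
from w import *
o=ctrl.get_obs();print(o['tool_pos'],o['contact_force'],o['opening'])
s=ctrl.get_image('side')
i=cv2.resize(np.clip((s['img'][280:360,360:460].astype(float))*1.5,0,255).astype(np.uint8),None,fx=7,fy=7,interpolation=cv2.INTER_CUBIC);cv2.imwrite('pics/s8z.png',i[:,:,::-1])
```

```text
[ 0.5781 -0.2329  0.0688] [-0.3018 -0.0455 -0.4567] 0.014318533568795392
```

View pics/s8z.png

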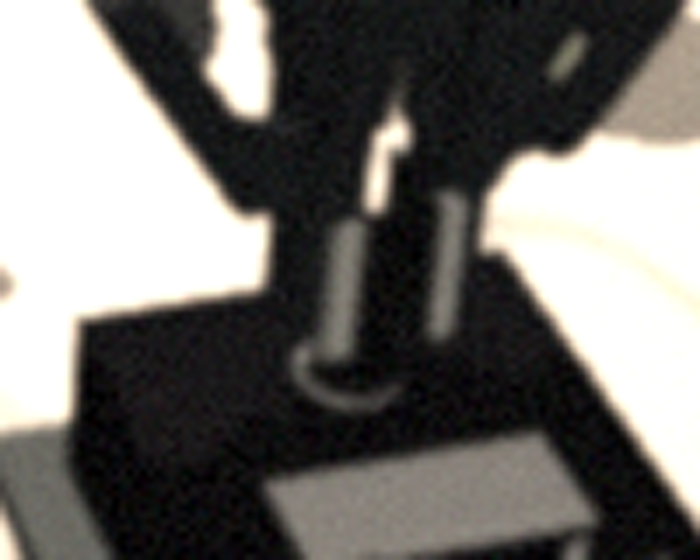

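>>> apply_moves([
  [0, 0, 0.001, 0, -1],
  [0, 0, 0.001, 0, -1],
  [0, 0, 0.001, 0, -1],
  [0, 0, 0.001, 0, -1],
  [0, 0, 0.001, 0, -1],
  [0, 0, 0.001, 0, -1],
  [0, 0, 0.001, 0, -1],
  [0, 0, 0.001, 0, -1],
], grip_force=50)

```text
t: 14.45
tool_pos: [0.5789, -0.2335, 0.0684]
tool_rot: [2.491, 1.888, 0.006]
contact_force: [-3.9, 1.5, 6.5]
opening: 0.0141
```

>>> apply_moves([
  [0, 0, 0, 0, 0.1],
  [0, 0, 0, 0, 0.1],
  [0, 0, 0, 0, 0.1],
  [0, 0, 0, 0, 0.1],
  [0, 0, -0.02, 0, 0.1],
  [0, 0, -0.04, 0, 0.1],
  [0, 0, -0.04, 0, 0.1],
  [0, 0, -0.02, 0, 0.1],
], grip_force=50)

```text
t: 15.45
tool_pos: [0.5768, -0.2318, 0.1926]
tool_rot: [2.492, 1.888, 0.006]
contact_force: [0.3, -0.6, 0.4]
opening: 0.0472
```

Run:
```python
from w import *
o=ctrl.get_obs();print(o['tool_pos'],o['contact_force'],o['opening'])
s=ctrl.get_image('side')
i=cv2.resize(np.clip((s['img'][280:360,360:460].astype(float))*1.5,0,255).astype(np.uint8),None,fx=7,fy=7,interpolation=cv2.INTER_CUBIC);cv2.imwrite('pics/s9z.png',i[:,:,::-1])
P=cloud(s);m=(np.hypot(P[...,0]-.5775,P[...,1]+.2315)<.02)&(P[...,2]>.062)&(P[...,2]<.12)
print(m.sum(),P[m].min(0),P[m].max(0))
t=ctrl.get_image('top')
P=cloud(t)
# tote geometry
m=(np.hypot(P[...,0]-.597,P[...,1]-.232)<.19)&(P[...,2]>.038)&(P[...,2]<.052)
print('tote rim',cv2.minAreaRect((P[m][:,:2]*1000).astype(np.float32)),m.sum())
m=(np.hypot(P[...,0]-.597,P[...,1]-.232)<.19)&(P[...,2]>.058)&(P[...,2]<.1)
print('tab',cv2.minAreaRect((P[m][:,:2]*1000).astype(np.float32)),m.sum(),P[m].max(0))
for n,z in [('tote',0),('tote_tab',.06),('tote_low_corner',.01)]: print(n,[(x['uv'],round(x['confidence'],2),atz(t,x['uv'],z)) for x in ctrl.spot_point(t,n)[:2]])
```

```text
[ 0.5768 -0.2318  0.1926] [ 0.3067 -0.5886  0.3644] 0.04719470182233605
233 [ 0.5708 -0.2403  0.0621] [ 0.5851 -0.2247  0.0938]
tote rim ((585.3276977539062, 245.1969451904297), (189.1253662109375, 196.66903686523438), 58.387351989746094) 1749
tab ((561.7823486328125, 356.9377746582031), (12.723152160644531, 46.22336196899414), 13.071684837341309) 214 [0.5721 0.38   0.0902]
tote [([204.6, 239.0], 0.68, array([0.5903, 0.229 , 0.    ]))]
tote_tab [([129.4, 247.6], 0.9, array([0.5666, 0.3629, 0.06  ])), ([254.6, 228.1], 0.5, array([0.6067, 0.1214, 0.06  ]))]
tote_low_corner [([255.1, 226.1], 0.65, array([0.6164, 0.1257, 0.01  ])), ([434.5, 247.4], 0.23, array([ 0.5766, -0.2361,  0.01  ]))]
```

View pics/s9z.png

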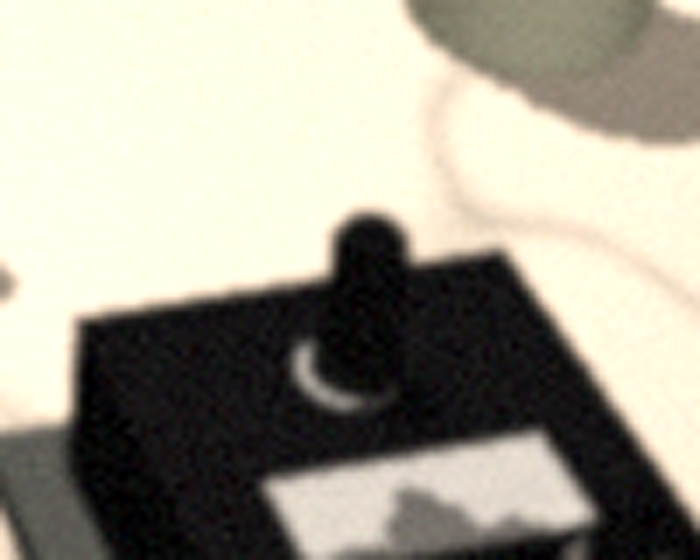

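Run:
```python
from w import *
rows([.562,.357,.19],.228,14)
```

```text
pos [ 0.5747 -0.2307  0.1865] jaw -0.2739 D [-0.0127  0.5877  0.0035] dyaw 0.502 per row 0.042
[np.float64(0.0402), np.float64(-0.0122), np.float64(-0.0002), np.float64(-0.036), 1.0]
[np.float64(0.0406), np.float64(-0.0108), np.float64(-0.0002), np.float64(-0.036), 1.0]
[np.float64(0.0409), np.float64(-0.0093), np.float64(-0.0002), np.float64(-0.036), 1.0]
[np.float64(0.0413), np.float64(-0.0078), np.float64(-0.0002), np.float64(-0.036), 1.0]
[np.float64(0.0415), np.float64(-0.0064), np.float64(-0.0002), np.float64(-0.036), 1.0]
[np.float64(0.0417), np.float64(-0.0049), np.float64(-0.0002), np.float64(-0.036), 1.0]
[np.float64(0.0419), np.float64(-0.0034), np.float64(-0.0002), np.float64(-0.036), 1.0]
[np.float64(0.0419), np.float64(-0.0019), np.float64(-0.0002), np.float64(-0.036), 1.0]
[np.float64(0.042), np.float64(-0.0004), np.float64(-0.0002), np.float64(-0.036), 1.0]
[np.float64(0.042), np.float64(0.0011), np.float64(-0.0002), np.float64(-0.036), 1.0]
[np.float64(0.0419), np.float64(0.0026), np.float64(-0.0002), np.float64(-0.036), 1.0]
[np.float64(0.0418), np.float64(0.0041), np.float64(-0.0002), np.float64(-0.036), 1.0]
[np.float64(0.0416), np.float64(0.0056), np.float64(-0.0002), np.float64(-0.036), 1.0]
[np.float64(0.0414), np.float64(0.0071), np.float64(-0.0002), np.float64(-0.036), 1.0]
```

>>> apply_moves([
  [0.03, -0.009, 0, -0.03, 0.2],
  [0.04, -0.011, 0, -0.036, 0.2],
  [0.041, -0.0095, 0, -0.036, 0.2],
  [0.041, -0.008, 0, -0.036, 0.2],
  [0.0415, -0.0065, 0, -0.036, 0.2],
  [0.0415, -0.005, 0, -0.036, 0.2],
  [0.042, -0.0035, 0, -0.036, 0.2],
  [0.042, -0.002, 0, -0.036, 0.2],
])

```text
t: 16.7
tool_pos: [0.5569, 0.1025, 0.1641]
tool_rot: [-2.195, -2.219, 0.03]
contact_force: [-0.9, 0.5, -0.2]
opening: 0.0513
```

Run:
```python
from w import *
rows([.562,.357,.185],.228,6)
```

```text
pos [0.5569 0.1025 0.1641] jaw 0.0108 D [0.0051 0.2545 0.0209] dyaw 0.217 per row 0.0426
[np.float64(0.0424), np.float64(0.0013), np.float64(-0.0035), np.float64(-0.036), 1.0]
[np.float64(0.0423), np.float64(0.0028), np.float64(-0.0035), np.float64(-0.036), 1.0]
[np.float64(0.0422), np.float64(0.0044), np.float64(-0.0035), np.float64(-0.036), 1.0]
[np.float64(0.042), np.float64(0.0059), np.float64(-0.0035), np.float64(-0.036), 1.0]
[np.float64(0.0418), np.float64(0.0074), np.float64(-0.0035), np.float64(-0.036), 1.0]
[np.float64(0.0415), np.float64(0.0089), np.float64(-0.0035), np.float64(-0.036), 1.0]
```

>>> apply_moves([
  [0.042, 0.0015, -0.006, -0.036, 0.2],
  [0.042, 0.003, -0.006, -0.036, 0.2],
  [0.042, 0.0045, -0.006, -0.036, 0.2],
  [0.042, 0.006, -0.006, -0.036, 0.2],
  [0.037, 0.007, -0.005, -0.036, 0.2],
  [0.025, 0.005, -0.002, -0.03, 0.2],
  [0.01, 0.003, 0, 0, 0.2],
  [0, 0, 0, 0, 0.2],
])

```text
t: 17.7
tool_pos: [0.5525, 0.3519, 0.173]
tool_rot: [-1.925, -2.43, 0.071]
contact_force: [-0.3, -0.2, -0.6]
opening: 0.0511
```

Run:
```python
from w import *
o=ctrl.get_obs();p=ctrl.get_image('wrist');o2=ctrl.get_obs();save(p,'w10');print(o['tool_pos'],o['tool_rot'],o2['tool_pos'],o2['tool_rot'],R.from_rotvec(o2['tool_rot']).as_matrix()[:,2],o2['q'])
P=cloud(p,o)
m=(np.hypot(P[...,0]-.562,P[...,1]-.357)<.04)&(P[...,2]>.06)&(P[...,2]<.1)
Q=P[m];print(m.sum(),Q.max(0))
print('tab',cv2.minAreaRect((Q[:,:2]*1000).astype(np.float32)))
T=Q[Q[:,2]>.08];print('tabtop',len(T),cv2.minAreaRect((T[:,:2]*1000).astype(np.float32)))
rows([.562,.357,.185],.228,6)
```

```text
[0.5525 0.3519 0.173 ] [-1.9251 -2.4298  0.0713] [0.5524 0.3514 0.1728] [-1.9257 -2.4291  0.0718] [-0.0608 -0.0108 -0.9981] [0.446  0.1983 1.5541 0.0166 1.4488 0.2133]
1354 [0.5736 0.3797 0.0865]
tab ((562.9406127929688, 356.8209228515625), (11.992424964904785, 46.00706481933594), 13.503100395202637)
tabtop 1254 ((563.0557250976562, 356.48663330078125), (11.826598167419434, 45.36662673950195), 14.0130615234375)
pos [0.5524 0.3514 0.1728] jaw 0.23 D [0.0096 0.0056 0.0122] dyaw -0.002 per row 0.0027
[np.float64(0.0005), np.float64(0.0018), np.float64(-0.002), np.float64(0.0), 1.0]
[np.float64(0.0005), np.float64(0.0018), np.float64(-0.002), np.float64(0.0), 1.0]
[np.float64(0.0005), np.float64(0.0018), np.float64(-0.002), np.float64(0.0), 1.0]
[np.float64(0.0005), np.float64(0.0018), np.float64(-0.002), np.float64(0.0), 1.0]
[np.float64(0.0005), np.float64(0.0018), np.float64(-0.002), np.float64(0.0), 1.0]
[np.float64(0.0005), np.float64(0.0018), np.float64(-0.002), np.float64(0.0), 1.0]
```

View pics/w10.png

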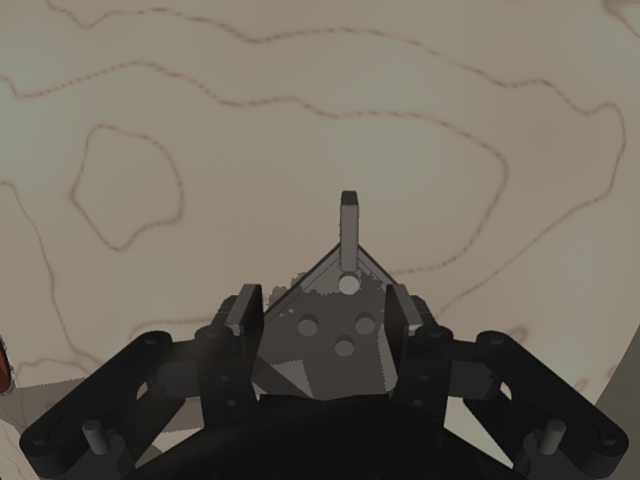

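>>> apply_moves([
  [-0.04, 0, -0.004, 0.036, 0.2],
  [-0.042, 0, -0.004, 0.036, 0.2],
  [-0.042, 0, -0.003, 0.036, 0.2],
  [-0.042, 0, -0.003, 0.036, 0.2],
  [-0.042, 0, -0.003, 0.036, 0.2],
  [-0.03, 0, 0, 0, 0.2],
  [-0.015, 0, 0, 0, 0.2],
  [0, 0, 0, 0, 0.2],
])

```text
t: 18.75
tool_pos: [0.5854, 0.085, 0.1881]
tool_rot: [-2.158, -2.23, 0.086]
contact_force: [0.4, 0.2, 0.2]
opening: 0.0514
```

Run:
```python
from w import *
o=ctrl.get_obs();print(o['tool_pos'],o['tool_rot'],R.from_rotvec(o['tool_rot']).as_matrix()[:,2],o['q'])
rows([.5575,.357,.17],.235,14)
```

```text
[0.5854 0.085  0.1881] [-2.1579 -2.2295  0.086 ] [-0.0655 -0.0137 -0.9978] [ 0.0241  0.0482  1.6917 -0.0121  1.4676 -0.0069]
pos [0.5854 0.085  0.1881] jaw 0.0331 D [-0.0279  0.272  -0.0181] dyaw 0.202 per row 0.0196
[np.float64(0.0195), np.float64(-0.0013), np.float64(0.0013), np.float64(-0.014), 1.0]
[np.float64(0.0195), np.float64(-0.0011), np.float64(0.0013), np.float64(-0.014), 1.0]
[np.float64(0.0195), np.float64(-0.0008), np.float64(0.0013), np.float64(-0.014), 1.0]
[np.float64(0.0195), np.float64(-0.0005), np.float64(0.0013), np.float64(-0.014), 1.0]
[np.float64(0.0195), np.float64(-0.0002), np.float64(0.0013), np.float64(-0.014), 1.0]
[np.float64(0.0195), np.float64(0.0001), np.float64(0.0013), np.float64(-0.014), 1.0]
[np.float64(0.0195), np.float64(0.0003), np.float64(0.0013), np.float64(-0.014), 1.0]
[np.float64(0.0195), np.float64(0.0006), np.float64(0.0013), np.float64(-0.014), 1.0]
[np.float64(0.0195), np.float64(0.0009), np.float64(0.0013), np.float64(-0.014), 1.0]
[np.float64(0.0195), np.float64(0.0012), np.float64(0.0013), np.float64(-0.014), 1.0]
[np.float64(0.0195), np.float64(0.0015), np.float64(0.0013), np.float64(-0.014), 1.0]
[np.float64(0.0195), np.float64(0.0017), np.float64(0.0013), np.float64(-0.014), 1.0]
[np.float64(0.0194), np.float64(0.002), np.float64(0.0013), np.float64(-0.014), 1.0]
[np.float64(0.0194), np.float64(0.0023), np.float64(0.0013), np.float64(-0.014), 1.0]
```

>>> apply_moves([
  [0.019, -0.001, 0.0013, -0.014, 0.2],
  [0.0195, -0.001, 0.0013, -0.014, 0.2],
  [0.0195, -0.001, 0.0013, -0.014, 0.2],
  [0.0195, -0.0005, 0.0013, -0.014, 0.2],
  [0.0195, 0, 0.0013, -0.014, 0.2],
  [0.0195, 0, 0.0013, -0.014, 0.2],
  [0.0195, 0.0005, 0.0013, -0.014, 0.2],
  [0.0195, 0.0005, 0.0013, -0.014, 0.2],
])

```text
t: 19.75
tool_pos: [0.5661, 0.2544, 0.1755]
tool_rot: [-2.012, -2.356, 0.081]
contact_force: [-0.2, 0.8, -0.1]
opening: 0.0515
```

Run:
```python
from w import *
o=ctrl.get_obs();print(o['tool_pos'],o['tool_rot'],R.from_rotvec(o['tool_rot']).as_matrix()[:,2],o['q'])
rows([.5575,.357,.14],.235,6)
```

```text
[0.5661 0.2544 0.1755] [-2.0117 -2.356   0.0811] [-0.0663 -0.0122 -0.9977] [0.2989 0.1244 1.6323 0.008  1.4519 0.1404]
pos [0.5661 0.2544 0.1755] jaw 0.1574 D [-0.0086  0.1026 -0.0355] dyaw 0.078 per row 0.0182
[np.float64(0.0171), np.float64(0.0013), np.float64(0.0059), np.float64(-0.013), 1.0]
[np.float64(0.0171), np.float64(0.0015), np.float64(0.0059), np.float64(-0.013), 1.0]
[np.float64(0.0171), np.float64(0.0017), np.float64(0.0059), np.float64(-0.013), 1.0]
[np.float64(0.0171), np.float64(0.0019), np.float64(0.0059), np.float64(-0.013), 1.0]
[np.float64(0.017), np.float64(0.0022), np.float64(0.0059), np.float64(-0.013), 1.0]
[np.float64(0.017), np.float64(0.0024), np.float64(0.0059), np.float64(-0.013), 1.0]
```

>>> apply_moves([
  [0.014, 0.001, -0.016, -0.01, 0.2],
  [0.014, 0.001, -0.018, -0.01, 0.2],
  [0.014, 0.0015, -0.018, -0.01, 0.2],
  [0.014, 0.0015, -0.018, -0.01, 0.2],
  [0.014, 0.002, -0.018, -0.01, 0.2],
  [0.014, 0.002, -0.018, -0.01, 0.2],
  [0.012, 0.002, -0.018, -0.01, 0.2],
  [0.006, 0.002, -0.012, -0.008, 0.2],
])

```text
t: 20.75
tool_pos: [0.5698, 0.3664, 0.3257]
tool_rot: [-1.914, -2.439, 0.066]
contact_force: [0.0, -0.9, 1.2]
opening: 0.0514
```

Run:
```python
from w import *
o=ctrl.get_obs();print(o['tool_pos'],o['tool_rot'],R.from_rotvec(o['tool_rot']).as_matrix()[:,2],o['q'])
rows([.5605,.357,.12],.235,5)
```

```text
[0.5698 0.3664 0.3257] [-1.9142 -2.4393  0.0656] [-0.0577 -0.0085 -0.9983] [0.4544 0.1728 1.3288 0.0179 1.6956 0.2161]
pos [0.5698 0.3664 0.3257] jaw 0.2399 D [-0.0093 -0.0094 -0.2057] dyaw -0.005 per row 0.0412
[np.float64(-0.0014), np.float64(-0.0023), np.float64(0.0411), np.float64(0.001), 1.0]
[np.float64(-0.0014), np.float64(-0.0023), np.float64(0.0411), np.float64(0.001), 1.0]
[np.float64(-0.0014), np.float64(-0.0023), np.float64(0.0411), np.float64(0.001), 1.0]
[np.float64(-0.0014), np.float64(-0.0023), np.float64(0.0411), np.float64(0.001), 1.0]
[np.float64(-0.0014), np.float64(-0.0023), np.float64(0.0411), np.float64(0.001), 1.0]
```

>>> apply_moves([
  [-0.002, 0, 0.055, 0, 0.2],
  [-0.002, 0, 0.06, 0, 0.2],
  [-0.002, 0, 0.055, 0, 0.2],
  [-0.002, 0, 0.02, 0, 0.2],
  [0, 0, 0.005, 0, 0.2],
  [0, 0, 0, 0, 0.2],
  [0, 0, 0, 0, 0.2],
  [0, 0, 0, 0, 0.2],
])

```text
t: 21.75
tool_pos: [0.5696, 0.3615, 0.1433]
tool_rot: [-1.921, -2.449, 0.031]
contact_force: [0.6, -0.5, 0.2]
opening: 0.0514
```

Run:
```python
from w import *
o=ctrl.get_obs();p=ctrl.get_image('wrist');save(p,'w11');print(o['tool_pos'],o['tool_rot'],R.from_rotvec(o['tool_rot']).as_matrix()[:,2])
P=cloud(p,o)
m=(np.hypot(P[...,0]-.562,P[...,1]-.357)<.04)&(P[...,2]>.075)&(P[...,2]<.1)
Q=P[m];print('tab',m.sum(),cv2.minAreaRect((Q[:,:2]*1000).astype(np.float32)),Q.max(0))
M=R.from_rotvec(o['tool_rot']).as_matrix();print('to grasp (tool):',M.T@(np.array([.563,.357,.041])-o['tool_pos']))
```

```text
[0.5696 0.3615 0.1433] [-1.921  -2.4492  0.0315] [-0.0351  0.0018 -0.9994]
tab 1567 ((562.7442626953125, 356.78564453125), (11.907154083251953, 45.926513671875), 13.233787536621094) [0.5734 0.3799 0.0859]
to grasp (tool): [-0.0038 -0.0041  0.1024]
```

View pics/w11.png

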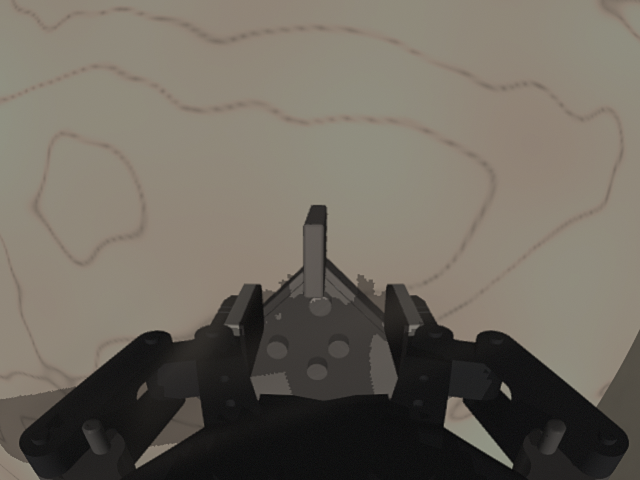

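>>> apply_moves([
  [-0.004, -0.004, 0.01, 0, 0.2],
  [0, 0, 0.035, 0, 0.2],
  [0, 0, 0.035, 0, 0.2],
  [0, 0, 0.012, 0, 0.2],
  [0, 0, 0, 0, 0.2],
  [0, 0, 0, 0, 0.2],
  [0, 0, 0, 0, 0.2],
  [0, 0, 0, 0, 0.2],
])

```text
t: 22.8
tool_pos: [0.5662, 0.3573, 0.0544]
tool_rot: [-1.924, -2.453, 0.018]
contact_force: [0.4, -0.1, 0.1]
opening: 0.0511
```

Run:
```python
from w import *
o=ctrl.get_obs();p=ctrl.get_image('wrist');save(p,'w12');print(o['tool_pos'],o['tool_rot'],o['contact_force'],R.from_rotvec(o['tool_rot']).as_matrix()[:,2])
M=R.from_rotvec(o['tool_rot']).as_matrix();print('to grasp (tool):',M.T@(np.array([.563,.357,.044])-o['tool_pos']))
```

```text
[0.5662 0.3573 0.0544] [-1.9239 -2.4528  0.0184] [ 0.4051 -0.1426  0.1342] [-0.0264  0.0057 -0.9996]
to grasp (tool): [ 0.0003 -0.003   0.0105]
```

View pics/w12.png

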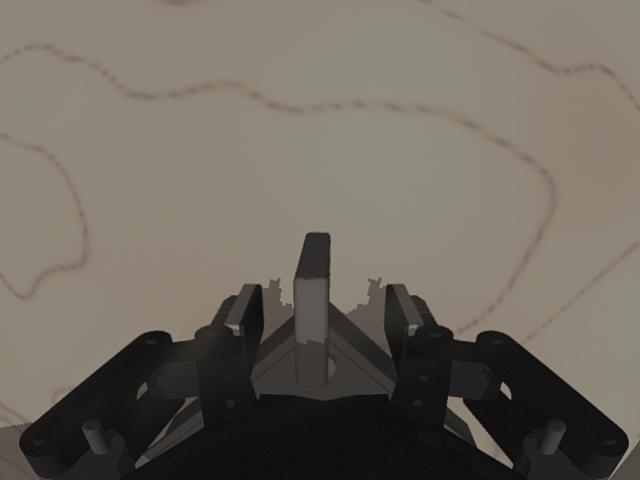

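>>> apply_moves([
  [0, -0.003, 0.005, 0, 0.2],
  [0, 0, 0.005, 0, 0.2],
  [0, 0, 0, 0, -1],
  [0, 0, 0, 0, -1],
  [0, 0, 0, 0, -1],
  [0, 0, 0, 0, -1],
  [0, 0, 0, 0, -1],
  [0, 0, 0, 0, -1],
], grip_force=22)

```text
t: 23.85
tool_pos: [0.5631, 0.3568, 0.0445]
tool_rot: [-1.925, -2.453, 0.017]
contact_force: [-1.4, -0.9, 0.8]
opening: 0.012
```

Run:
```python
from w import *
o=ctrl.get_obs();p=ctrl.get_image('wrist');save(p,'w13');print(o['tool_pos'],o['tool_rot'],o['contact_force'],o['opening'],R.from_rotvec(o['tool_rot']).as_matrix()[:,2])
s=ctrl.get_image('side');i=cv2.resize(s['img'][130:290,180:380],None,fx=4,fy=4,interpolation=cv2.INTER_CUBIC);cv2.imwrite('pics/s13.png',i[:,:,::-1])
```

```text
[0.5631 0.3568 0.0445] [-1.9252 -2.4528  0.0169] [-1.3811 -0.9001  0.8431] 0.011963223536511443 [-0.0251  0.0059 -0.9997]
```

View pics/s13.png

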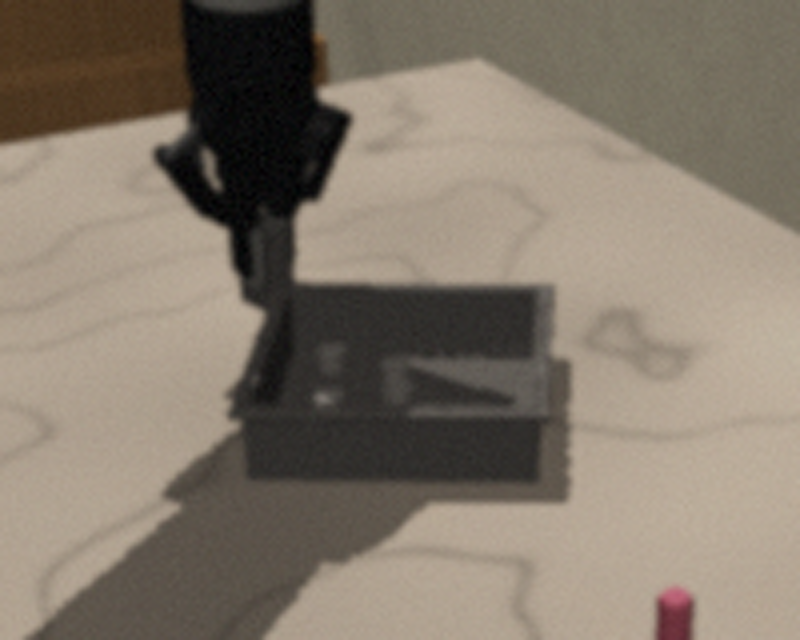

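>>> apply_moves([
  [-0.001, 0, -0.004, 0, -1],
  [-0.001, 0, -0.005, 0, -1],
  [-0.0015, 0, -0.005, 0, -1],
  [-0.0015, 0, -0.005, 0, -1],
  [-0.002, 0, -0.005, 0, -1],
  [-0.002, 0, -0.005, 0, -1],
  [-0.002, 0, -0.004, 0, -1],
  [0, 0, 0, 0, -1],
], grip_force=22)

```text
t: 24.95
tool_pos: [0.5656, 0.3449, 0.0776]
tool_rot: [-1.923, -2.452, 0.02]
contact_force: [-0.9, 0.1, -3.9]
opening: 0.0115
```

```bash
cat > st.py <<'E'
from w import *
import sys
def st(tag):
    o=ctrl.get_obs();print(o['t'],o['tool_pos'],o['tool_rot'],o['contact_force'],o['wrist_torque'],o['opening'])
    d=.243-((np.array([.5631,.3568])-o['tool_pos'][:2])@np.array([-.226,.974])); z=o['tool_pos'][2]+.019
    print('d',d,'z',z,'theta from z',np.arctan2(z,d)-np.arctan2(.0635,.243),'radius err',np.hypot(d,z)-np.hypot(.243,.0635))
    s=ctrl.get_image('side');i=cv2.resize(s['img'][130:290,180:380],None,fx=4,fy=4,interpolation=cv2.INTER_CUBIC);cv2.imwrite('pics/%s.png'%tag,i[:,:,::-1])
    P=cloud(s);e=P[...,:2]-np.array([.6167,.1203])
    a=e@np.array([-.226,.974]);b=e@np.array([.974,.226])
    # floor plane of tote: points inside
    m=(a>.03)&(a<.2)&(abs(b)<.05)&(P[...,2]>.002)&(P[...,2]<.2)
    Q=np.stack([a[m],b[m],P[...,2][m]],1)
    if len(Q)>50:
        # ransac plane z=c0+c1 a+c2 b
        rng=np.random.default_rng(0);best=None
        for _ in range(300):
            S=Q[rng.choice(len(Q),3,False)]
            try:c=np.linalg.solve(np.c_[np.ones(3),S[:,:2]],S[:,2])
            except Exception: continue
            if abs(c[1])>1.2 or abs(c[2])>.5: continue
            k=(abs(np.c_[np.ones(len(Q)),Q[:,:2]]@c-Q[:,2])<.003).sum()
            if best is None or k>best[0]:best=(k,c)
        print('plane',best,len(Q),'tilt',np.arctan(best[1][1]))
    return s
if __name__=='__main__': st(sys.argv[1])
E
python3 st.py s14
```

```text
24.95 [0.5656 0.3449 0.0776] [-1.9227 -2.4515  0.0199] [-0.8562  0.0715 -3.8672] [ 0.1746 -0.0622  0.0322] 0.011471414636885953
d 0.23081523425580902 z 0.09661122874481161 theta from z 0.14080657774134997 radius err -0.0009411015811734424
plane (np.int64(775), array([ 0.0025,  0.1543, -0.0158])) 1599 tilt 0.15313965020519146
```

View pics/s14.png

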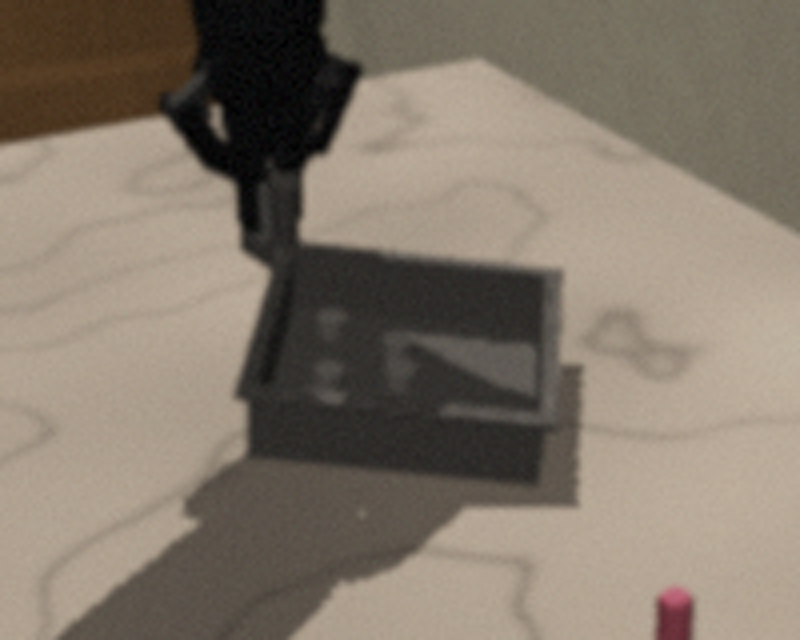

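>>> apply_moves([
  [-0.002, 0, -0.005, 0, -1],
  [-0.0025, 0, -0.006, 0, -1],
  [-0.003, 0, -0.006, 0, -1],
  [-0.003, 0, -0.006, 0, -1],
  [-0.0035, 0, -0.0065, 0, -1],
  [-0.0035, 0, -0.006, 0, -1],
  [-0.003, 0, -0.005, 0, -1],
  [0, 0, 0, 0, -1],
], grip_force=22)

```text
t: 26.0
tool_pos: [0.5717, 0.3228, 0.1201]
tool_rot: [-1.923, -2.451, 0.022]
contact_force: [0.3, 1.1, -2.7]
opening: 0.0116
```

```bash
python3 st.py s15
```

```text
26.0 [0.5717 0.3228 0.1201] [-1.923  -2.4508  0.0219] [ 0.2694  1.1373 -2.7443] [0.1873 0.0004 0.0341] 0.011646892709255618
d 0.20791358286931766 z 0.1390591752579859 theta from z 0.3338987584665965 radius err -0.0010288196697898488
plane (np.int64(1204), array([ 0.0037,  0.3491, -0.0447])) 2694 tilt 0.3358331792436887
```

View pics/s15.png

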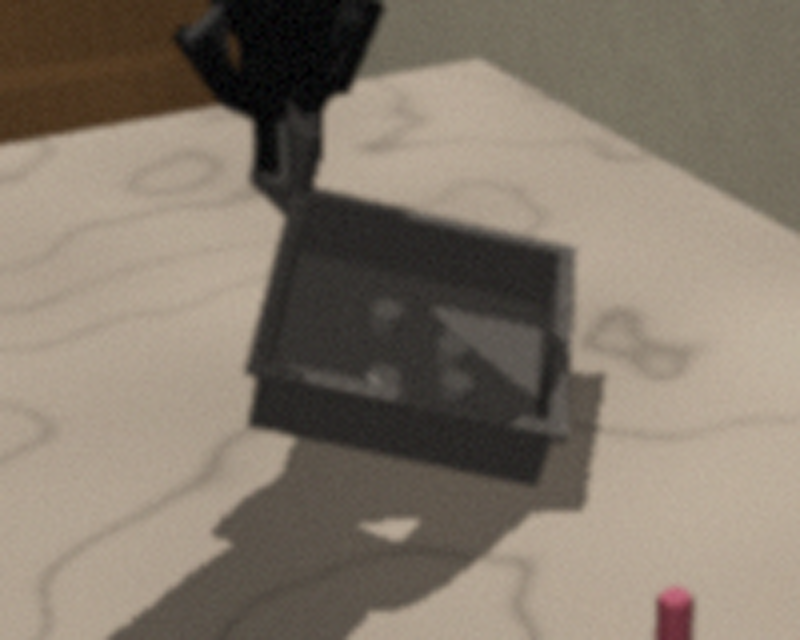

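>>> apply_moves([
  [-0.002, 0, -0.0035, 0, -1],
  [-0.0025, 0, -0.004, 0, -1],
  [-0.003, 0, -0.004, 0, -1],
  [-0.003, 0, -0.004, 0, -1],
  [-0.003, 0, -0.004, 0, -1],
  [-0.003, 0, -0.004, 0, -1],
  [-0.002, 0, -0.0025, 0, -1],
  [0, 0, 0, 0, -1],
], grip_force=22)

```text
t: 27.05
tool_pos: [0.5768, 0.3033, 0.1468]
tool_rot: [-1.922, -2.451, 0.024]
contact_force: [-0.2, -0.8, -3.2]
opening: 0.0115
```

```bash
python3 st.py s16
```

```text
27.05 [0.5768 0.3033 0.1468] [-1.9223 -2.4508  0.0239] [-0.247  -0.8499 -3.1548] [ 0.1424 -0.0156  0.0199] 0.011548421506583431
d 0.1877520772348344 z 0.16579613430501772 theta from z 0.4677749680927224 radius err -0.0006818652318298923
plane (np.int64(1581), array([ 0.0046,  0.4976, -0.0329])) 2784 tilt 0.46172310396292876
```

View pics/s16.png

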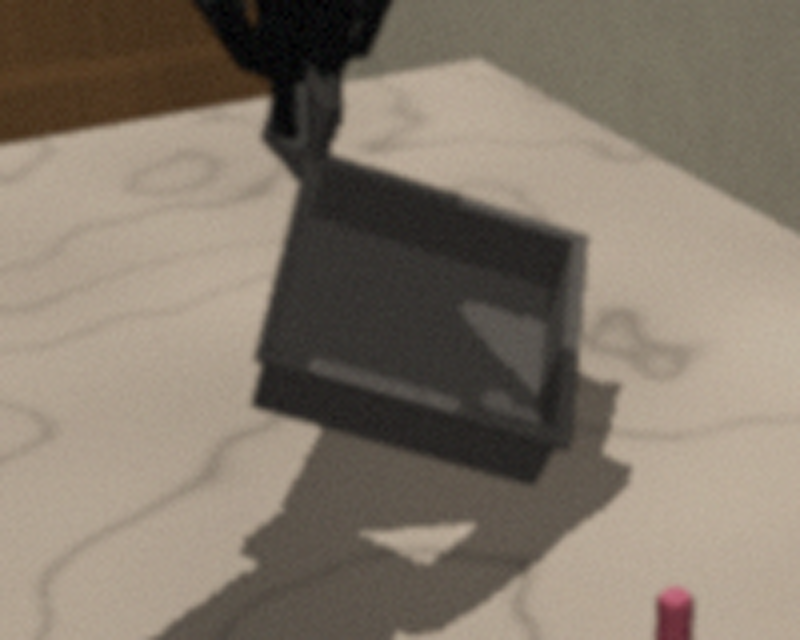

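>>> apply_moves([
  [-0.002, 0, -0.002, 0, -1],
  [-0.0025, 0, -0.003, 0, -1],
  [-0.003, 0, -0.003, 0, -1],
  [-0.003, 0, -0.003, 0, -1],
  [-0.0025, 0, -0.003, 0, -1],
  [-0.0015, 0, -0.0015, 0, -1],
  [0, 0, 0, 0, -1],
  [0, 0, 0, 0, -1],
], grip_force=22)

```text
t: 28.1
tool_pos: [0.5808, 0.2883, 0.1627]
tool_rot: [-1.922, -2.451, 0.024]
contact_force: [0.7, 0.1, -4.0]
opening: 0.0122
```

Run:
```python
from st import *
st('s17')
t=ctrl.get_image('top');u,v=proj(t,[.61,.17,.03]).astype(int)
i=cv2.resize(t['img'][v-60:v+60,u-80:u+80],None,fx=5,fy=5,interpolation=cv2.INTER_CUBIC);i=np.clip(i.astype(float)*1.6,0,255).astype(np.uint8);cv2.imwrite('pics/t17.png',i[:,:,::-1])
for n in ['disc0_center','tote_low_corner']: print(n,[(np.round(x['uv'],1),round(x['confidence'],2),atdepth(t,x['uv'])) for x in ctrl.spot_point(t,n)[:6]])
```

```text
28.1 [0.5808 0.2883 0.1627] [-1.9216 -2.4507  0.0245] [ 0.7389  0.0615 -4.0114] [ 0.2325 -0.0623 -0.0434] 0.012232940964481975
d 0.17230436006217742 z 0.18174092358698893 theta from z 0.5564442529464122 radius err -0.0007230795440505422
plane (np.int64(1669), array([ 0.004 ,  0.617 , -0.0335])) 2741 tilt 0.5528270277963163
disc0_center []
tote_low_corner [(array([256.9, 224.5]), 0.57, array([0.6191, 0.1216, 0.0156]))]
```

View pics/s17.png

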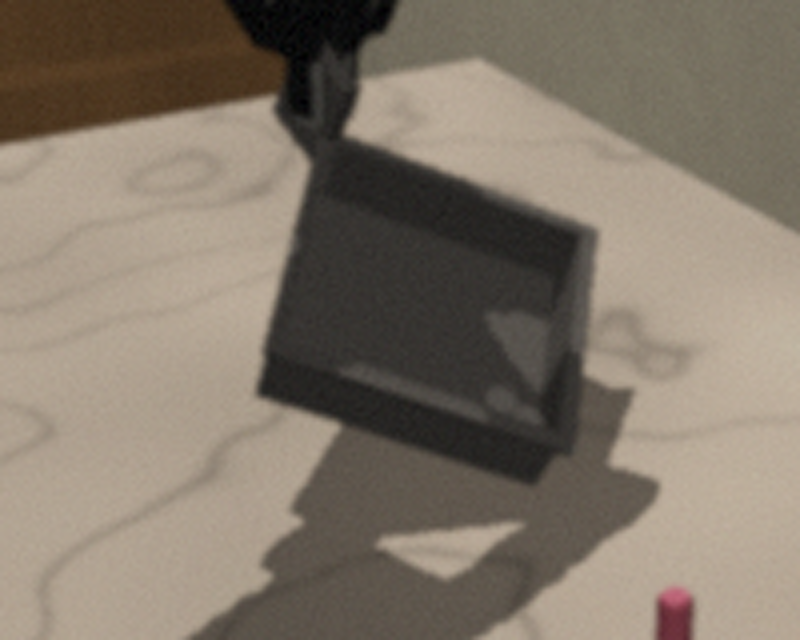

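View pics/t17.png

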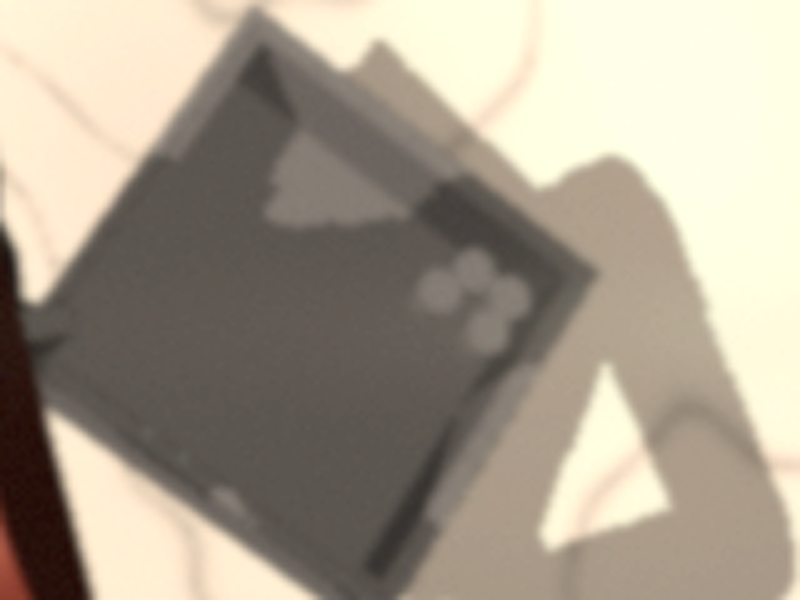

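Run:
```python
from st import *
st('s18')
t=ctrl.get_image('top')
u,v=proj(t,[.61,.17,.03]).astype(int)
dv=np.array([-.226,.974]);pv=np.array([.6167,.1203]);th=.555
def pt(al,la,h): # diag dist from pivot, lateral, height in tote frame
    d=al*np.cos(th)-h*np.sin(th);z=al*np.sin(th)+h*np.cos(th);xy=pv+d*dv+la*np.array([.974,.226]);return [*xy,z]
for n,a,l in [('corner',6,0),('disc',18.7,0),('dL',31.4,-12.7),('dR',31.4,12.7),('d4',44.2,0)]:
    q=proj(t,pt(a/1000,l/1000,.016));print(n,(q-[u-80,v-60])*5)
# residual from seen corner disc
for x in [(475,268),(507,297),(488,330),(440,290)]:
    uv=np.array(x)/5+[u-80,v-60];X=atz(t,uv,.028);e=X[:2]-pv;print(x,'along',e@dv,'lat',e@[.974,.226])
```

```text
28.3 [0.5807 0.2884 0.1627] [-1.9216 -2.4508  0.0246] [ 1.0477 -0.3431 -3.8746] [ 0.1321 -0.0525  0.0094] 0.011789619433348938
d 0.17235652234347257 z 0.18169884620633098 theta from z 0.5561775092512313 radius err -0.0007177175597934959
plane (np.int64(1669), array([ 0.0043,  0.6144, -0.0384])) 2733 tilt 0.5509629585731367
corner [540.3927 291.2338]
disc [512.3825 295.0801]
dL [490.698  329.9969]
dR [477.4274 267.9964]
d4 [455.1841 302.9347]
(475, 268) along 0.019383311012145965 lat 0.013226093316855852
(507, 297) along 0.009357509457137878 lat -0.000914841227465922
(488, 330) along 0.019486743004148634 lat -0.01218965119969679
(440, 290) along 0.03482080604607438 lat 0.007625039648075999
```

>>> apply_moves([
  [-0.001, 0, -0.001, 0, -1],
  [-0.0015, 0, -0.0015, 0, -1],
  [-0.002, 0, -0.002, 0, -1],
  [-0.0015, 0, -0.0015, 0, -1],
  [-0.001, 0, -0.001, 0, -1],
  [0, 0, 0, 0, -1],
  [0, 0, 0, 0, -1],
  [0, 0, 0, 0, -1],
], grip_force=22)

```text
t: 29.4
tool_pos: [0.5826, 0.2809, 0.1699]
tool_rot: [-1.922, -2.45, 0.025]
contact_force: [0.7, -0.2, -3.7]
opening: 0.0119
```

Run:
```python
from st import *
s=st('s19');save(s,'s19full')
t=ctrl.get_image('top');u,v=proj(t,[.61,.17,.03]).astype(int)
i=cv2.resize(t['img'][v-60:v+60,u-80:u+80],None,fx=5,fy=5,interpolation=cv2.INTER_CUBIC);i=np.clip(i.astype(float)*1.6,0,255).astype(np.uint8);cv2.imwrite('pics/t19.png',i[:,:,::-1])
print(ctrl.get_obs()['dq'])
```

```text
29.4 [0.5826 0.2809 0.1699] [-1.9215 -2.4504  0.025 ] [ 0.6774 -0.177  -3.6586] [ 0.2234 -0.0305  0.0446] 0.011933842798508981
d 0.1647016748109726 z 0.18887556448592324 theta from z 0.5980602551504894 radius err -0.0005592898403303237
plane (np.int64(1696), array([ 0.0055,  0.6665, -0.038 ])) 2746 tilt 0.5878698473957054
[-0.0003 -0.0002  0.     -0.0019 -0.0009  0.001 ]
```

View pics/t19.png

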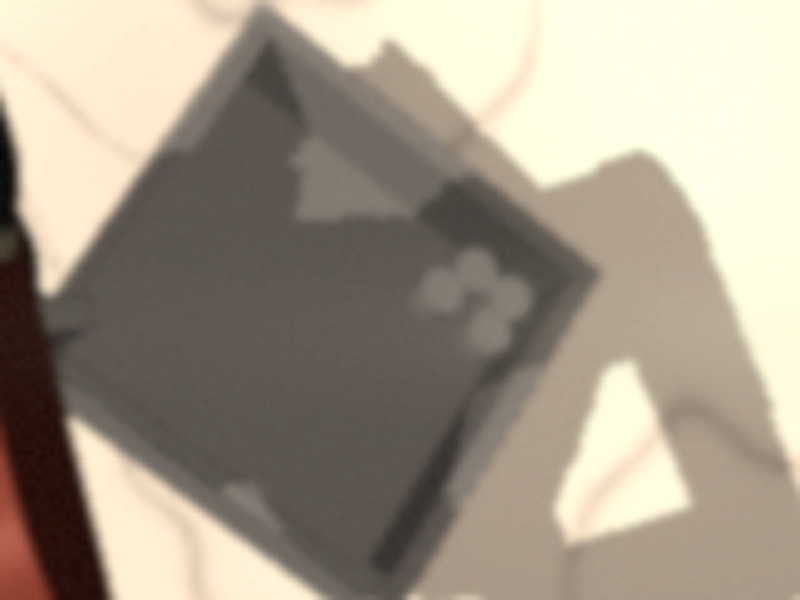

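View pics/s19full.png

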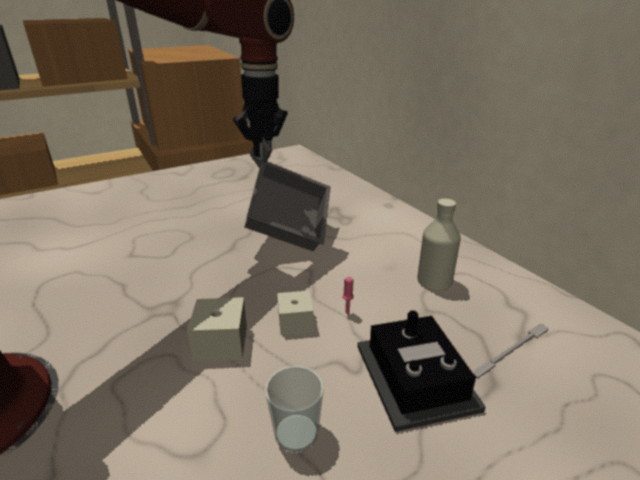

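```bash
python3 -c "
from station import ctrl
print(ctrl.finish_job())"
```

```text
the job is handed in; nothing more can be done
None
```

I plugged the probe home in the cell, tipped the tote by its tab, and handed the job in at about 29.5 s while still holding the tote. The hand-in reports no verdict.

- **Probe:** I moved the black probe from the smaller white stand to the open terminal, pressed it in and let go. The collar met the block at the expected height with 6.5 N of push. After release, the handle top measured about 94 mm above the bench. Fully home it should be 97 mm, but the same depth reading came out 3 mm low when the probe was still in the stand.
- **Tote:** It is held by the tab at 22 N, tipped about 0.59 rad, with its low corner on the bench. The arm is still, and the wrist carries about 3.7 N.
- **Discs:** All four are in the corner opposite the tab. Three sit tight in the corner, matching the expected positions. The fourth rests behind one of them, roughly 41 mm from the corner along the floor, where fully nested would be about 38 mm. Tipping the last bit further did not move it.
- **Other objects:** The bottle, beaker, spatula and pink look-alike are where they started in the last pictures, and nothing was spilled.

Two things did not go cleanly. The first grip on the probe was about 7 mm off centre, so I redid it. Fast moves also tilted the tool by up to about 0.07 rad. I brought that down to about 0.025 rad before gripping the tab, so the tote leans about 0.04 rad sideways, which did not keep the discs from the corner.

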